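# Load the clamshell chip holder, turn it over and shut it in the reader bay

### The arm

A 6-joint arm with a two-finger parallel gripper is mounted at the origin on a cart in front of the work surface, level with it; the furniture and walls round the work are solid. World frame = base frame: x ahead of the robot, y to its left, z up, the work surface at z = 0. Lengths are in mm, angles in rad, forces in N, time in s.
With the tool pointing down it reaches from about 400 to 925 mm from the base axis. Payload 12.5 kg.
Tool frame: the origin (TCP) lies on the centre line of the jaws, within the pads' length; the fingertips stand 14 mm ahead of it and the grasp point (between the pads) lies 5 mm behind it; z points along the fingers, x is the direction in which the jaws open and shut, and the axes are right-handed (so a half turn about z gives the same grasp; the last joint's range is limited). The gripper opens to 95 mm and grips with 3 to 60 N. Pads are 20 mm wide; open, the fingers measure 119 mm over their backs; the gripper's body (75 mm by 180 mm) begins 59 mm behind the grasp point.
Start: joints at [1.038, 0.491, 1.559, -0, 1.092, -0.106], TCP at [258.712, 568.962, 189.061] pointing down, gripper open.
Joint ranges: [-3.1, 3.1], [-0.84, 2.19], [0.05, 2.79], [-1.13, 4.28], [0.06, 2.93], [-2.69, 2.69]. Speed limits (rad/s): [2.22, 2.22, 2.79, 3.14, 3.14, 3.14].

### API

Orientations are given as [roll, pitch, yaw] about the fixed x, y, z axes, in that order (R = Rz(yaw) Ry(pitch) Rx(roll)).
In Python, from cell import state, read_camera, job_done gives the robot as it stands.
- The arm moves only by the shell command python3 -m handwheel 'ROWS'. ROWS is JSON, a list of rows, each an object of numbers: "hand": the finger opening in m, from 0 to 0.0951; "x", "y", "z": the shift along the world's x, y, z in m; "spin": the turn about the world's z in units of 5 degrees (1.0 is 5 degrees). In form: [{"hand": .., "x": .., "y": .., "z": .., "spin": ..}, ...]. A call has 1 to 20 rows; each row is the pose to reach, as a shift and turn from the pose commanded when the call began; what a row does not reach only later rows make up. A row lasts 1/12 s, in which the tool goes at most 41.7 mm and 7.16 degrees, less where a joint would pass 70% of its speed; a pose out of reach is approached as far as the arm can. A call with a gripper value outside its range is refused whole. The fingers move at their own pace and stop on an object; the grip force is fixed at half the most. Time passes only in rows, so rows that repeat a pose let the fingers close. It gives the time, the measured TCP pose, the force and the opening at its end, in the units of the state.
- state(): the state, without advancing time (a new reading comes with each control period).
- read_camera(name): name is "side" or "top" or "wrist"; returns a dict with "img" (420x560x3 uint8, red, green, blue), "fx", "fy", "cx", "cy" (pixels), "T" (4x4, takes a point from camera to world coordinates). Camera axes: x right, y down, z forward; pixel columns grow to the right and rows downward; lengths in mm; the calibration is good to about 2 mm. A picture is of the moment at which its call begins. There is no depth.
- job_done(): hands the job in, once; it reports no verdict.
The state is a dict: "t": time; "joints": joint angles; "qvel": joint speeds; "tau": joint torques, N m; "eef_pos": TCP position; "tcp_rot": TCP orientation; "ft_force": force on the tool from outside, world axes, zero at the start; "moment": the same for the moment, N m; "opening": opening from 0.0 (shut) to 1.0 (fully open).
Only numpy, scipy, OpenCV 4.12 (cv2) and the standard library are available. Lean on these libraries where they do the work, as an engineer would, in place of code of your own. Each camera call takes 0.05 s, during which the arm holds its last target. There are 200 camera calls.

### The job

Lay every sample chip on the bench flat in a pocket of its own in the open blue clamshell holder, then fold the white lid fully shut, then turn the whole holder over so that it lies lid down with its chips still inside. Then put it, still shut and lid down, squarely in the nest inside the reader bay: slide the orange thumb latch to the left to let the sprung cover pop open, set the holder in, and finally press the cover down until the latch catches it. Leave the other things on the bench alone.

Things in the scene. Friction and masses are not known exactly. Their poses are not given: they have to be found in the camera images.
- clamshell: Blue tray half of a loose clamshell chip holder with a white lid half, 0.33 kg in all. Shut it is a flat-faced block 54 (x) x 86 (y) x 26 (z) mm: pinch it across the 54 mm ends (x = +-27); it can stand on either 54 x 26 edge face. Origin: centre of the tray's underside, z out of the tray's open side. Tray: floor z = 6, rim z = 12 mm. Lid hinge line parallel to x at y = +43, z = 12 mm. Windows in the underside.
- holder_lid (a joint): Angle of the white holder lid, rad: 0 shut, grows as it opens, at most 2.3 (leaning back). Stiff friction hinge (0.07 N m): it stays where it is left, also upside down. Lid half: 54 x 86 x 14 mm, hollow, ceiling 3 mm above the chips when shut.
- lid_edge (a point): Middle of the outer edge of the lid's free end (86 mm from the hinge line, on the outer face, 14 mm above the hinge plane).
- holder_centre (a point): Centre of the shut holder block, 13 mm above the tray's underside.
- pocket0 (a point): Floor centre of the pocket at y = -27 mm (farthest from the hinge).
- pocket1 (a point): Floor centre of the middle pocket. Each pocket is 46 (holder x) x 24 (y) mm, inside the 12 mm high rim; ribs 3 mm thick and 5 mm high part the three.
- pocket2 (a point): Floor centre of the pocket at y = +27 mm (next to the hinge).
- bay: Grey reader bay, fixed to the bench. Origin on the bench under the centre of the nest; -x is its front, z up. Box with walls up to z = 50 mm, inside x = -54 to +58, y = -64 to +64 mm, floor at z = 14; in front of it a low ledge (top z = 14) runs out to x = -100 mm and carries the latch. A tall cabinet stands left of it (x over 0.53 m, y over 0.28 m).
- nest (a point): Centre of the nest on the bay's floor (14 mm above the bench). Black strips 6 mm high leave a place 94 (bay x) x 62 (bay y) mm for the shut holder: its 86 mm goes along bay x, its 54 mm along bay y, either way round; the strips leave 50 mm wide gaps for fingers at bay y = +-31 mm.
- bay_hinge (a point): Middle of the bay cover's hinge line, 60 mm behind the nest centre, 50 mm above the bench; the line runs along bay y.
- bay_cover (a joint): Angle of the bay cover, rad: 0 shut (below 0.03 when caught); springs open, up and back, to 1.75. White-framed clear plate 118 mm long from the hinge, 136 wide, 5 thick. Its spring (0.13 N m more than its weight at shut) re-opens it unless its front edge is pressed right down so that the latch snaps over the catch (about 5 N).
- cover_edge (a point): Middle of the top of the cover's free (front) edge.
- bay_latch (a joint): Travel of the orange thumb latch, m: 0 home (cover caught), up to 0.012 toward bay +y (left seen from the front). The cover is free at 0.009 and more. A spring (1.3 N at home, 3 N at the end) brings it back home.
- latch_knob (a point): Centre of the top of the latch's thumb knob: upright orange block 12 (bay x) x 10 (bay y) x 26 mm high, top 48 mm above the bench, 28 mm in front of the cover's edge.
- chip0: White sample chip 40 (x) x 18 (y) x 14 (z) mm, 18 g, small window and green dot on top; loose on the bench (two or three of the three are present). Origin: centre of its underside. Either end may go either way.
- chip1: White sample chip 40 (x) x 18 (y) x 14 (z) mm, 18 g, small window and green dot on top; loose on the bench (two or three of the three are present). Origin: centre of its underside. Either end may go either way.
- chip2: White sample chip 40 (x) x 18 (y) x 14 (z) mm, 18 g, small window and green dot on top; loose on the bench (two or three of the three are present). Origin: centre of its underside. Either end may go either way.
- tape: Bystander: yellow roll of tape, 64 mm across, 19 high; leave alone. Origin: centre of the underside.
- clock: Bystander: white countdown timer, 60 x 66 x 21 mm; leave alone. Origin: centre of the underside.
- glass_beaker: Bystander: beaker, 62 mm across, 78 high; leave alone. Origin: centre of the underside.
- slot_rack: Bystander: black slotted rack, 68 x 128 x 42 mm; leave alone. Origin: centre of the underside.
- red_marker: Bystander: marker with a red cap, 133 mm long; leave alone. Origin: centre of the underside.
- reagent: Bystander: white reagent bottle, 45 mm across, 90 high; leave alone. Origin: centre of the underside.

How it is judged:
By the outcome, as a careful person would: the job done as asked, in the order asked, and still so for the second after the job is handed in, with the robot touching nothing.
Of chip0, chip1, chip2 only 2 to 3 are there at a start; the rules pass over those that are not, and their reading is None.
At some moment in a run one of chip0, chip1, chip2, clamshell may be knocked a few centimetres aside while the robot is not near it.
Once in a run the grip may slacken for a moment while it holds something.
It also fails if it takes over 210 s, if anything falls off the work surface, if the arm or the gripper's body presses on something with over 40 N, if the wrist force passes 120 N, or if a joint passes its speed limit or range.

## Working session

There is one attempt and no reset: what is moved stays moved. The work goes in short steps, Python scripts to look and compute and a shell command to move; the robot and the scene stay as the last step left them, time stands still between calls to the robot, and variables do not carry over. Pictures are saved under pics/ and viewed, about 12 in all and at most 16, crops included, and the job is handed in when it is done.

```bash
ls; mkdir -p pics
cat > h.py <<'E'
import numpy as np, cv2
from cell import state, read_camera
def snap(name,fn,crop=None,scale=1):
    c=read_camera(name); im=c["img"][:,:,::-1]
    if crop: a,b,x,y=crop; im=im[b:y,a:x]
    if scale!=1: im=cv2.resize(im,None,fx=scale,fy=scale,interpolation=cv2.INTER_CUBIC)
    cv2.imwrite("pics/"+fn,im); return c
def px2w(c,u,v,z):
    T=np.array(c["T"]); d=T[:3,:3]@np.array([(u-c["cx"])/c["fx"],(v-c["cy"])/c["fy"],1]); o=T[:3,3]
    return o+d*(z-o[2])/d[2]
def w2px(c,p):
    T=np.array(c["T"]); q=T[:3,:3].T@(np.array(p)-T[:3,3]); return q[0]/q[2]*c["fx"]+c["cx"], q[1]/q[2]*c["fy"]+c["cy"]
E
python3 - <<'E'
from h import *
import pickle
for n in ("top","side"):
    c=snap(n,n+"0.png",scale=1.42); pickle.dump(c,open(n+".pkl","wb")); print(n,c["fx"],c["cx"],c["cy"],np.round(c["T"],3).tolist())
print(state())
E
```

```text
pics
top 438.0540031617779 279.70881953636155 202.88370866513455 [[0.005, -0.988, 0.151, 314.62], [-1.0, -0.009, -0.024, -11.633], [0.025, -0.151, -0.988, 1573.291], [0.0, 0.0, 0.0, 1.0]]
side 470.48197101897205 274.7920235816574 208.70259145995539 [[0.955, -0.162, 0.248, 173.963], [-0.295, -0.58, 0.759, -1127.404], [0.021, -0.798, -0.602, 920.469], [0.0, 0.0, 0.0, 1.0]]
{'t': 0.1, 'joints': array([ 1.03838820e+00,  4.91469045e-01,  1.55940135e+00,  1.60668872e-05,
        1.09168392e+00, -1.05575479e-01]), 'qvel': array([-0.00027598, -0.00325759, -0.00087166,  0.00060789,  0.00073364,
       -0.00034659]), 'tau': array([ 2.20751914e-03, -6.13625264e+01, -2.58610046e+01,  6.93642022e-02,
        4.70007677e-02,  4.77256651e-05]), 'eef_pos': array([258.58182958, 568.73435369, 188.53455506]), 'tcp_rot': array([-3.14147714e+00,  9.54807835e-04,  1.14395632e+00]), 'ft_force': array([-0.21986785,  0.58813791,  0.28358905]), 'moment': array([-0.0154028 , -0.02776262,  0.00844814]), 'opening': 1.0012286157541408}
```

View pics/top0.png

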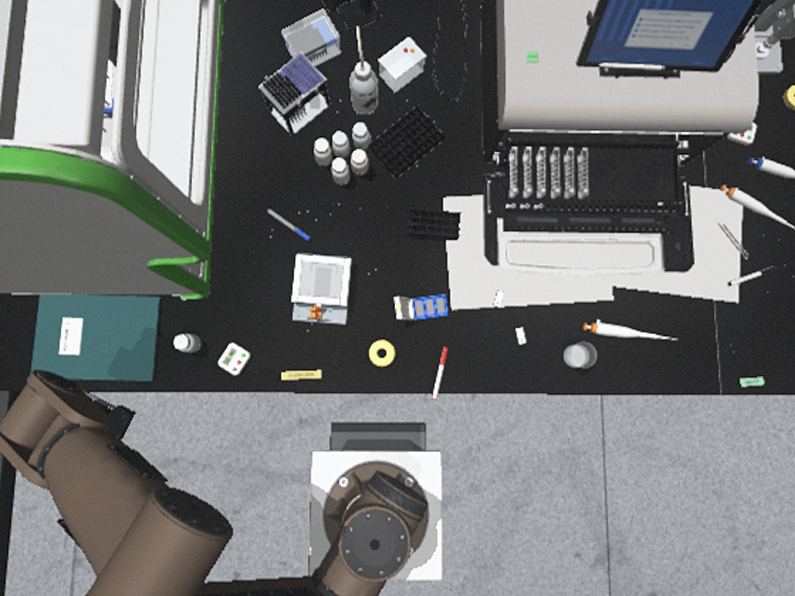

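View pics/side0.png

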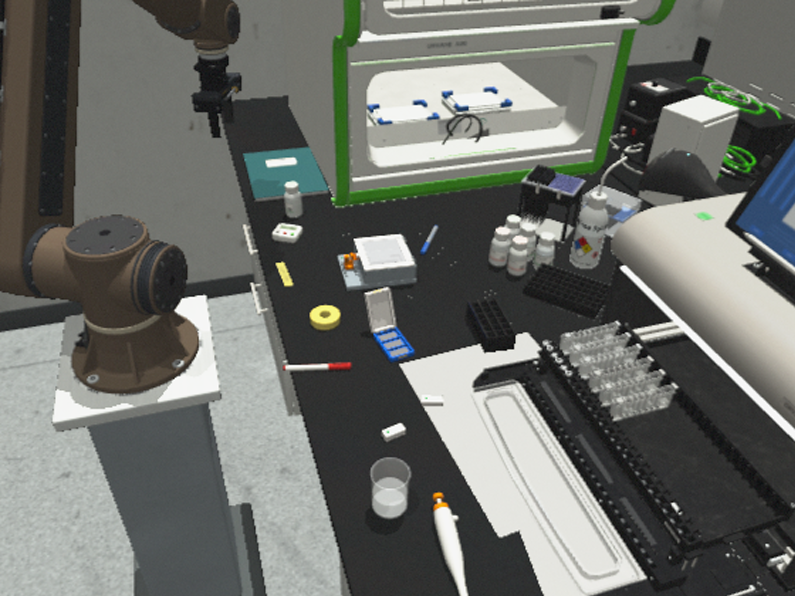

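Run:
```python
from h import *
import pickle
t=pickle.load(open("top.pkl","rb")); s=pickle.load(open("side.pkl","rb"))
a=cv2.resize(t["img"][170:280,190:390,::-1],None,fx=4,fy=4,interpolation=cv2.INTER_CUBIC)[:, :800]
cv2.imwrite("pics/topc.png",a)
b=cv2.resize(s["img"][150:320,190:340,::-1],None,fx=3.5,fy=3.5,interpolation=cv2.INTER_CUBIC)
cv2.imwrite("pics/sidec.png",b)
for n,(u,v),z in [("chipA",(498,298),14),("chipB",(521,336),14),("tray",(430,307),12),("hinge?",(412,308),12),("bay c",(322,283),50),("knob",(316,312),48),("tape",(382,353),19),("rackend",(435,224),42)]:
    print(n,np.round(px2w(t,u/1.42,v/1.42,z)))
```

```text
chipA [ 530. -306.   14.]
chipB [ 434. -362.   14.]
tray [ 506. -133.   12.]
hinge? [503. -87.  12.]
bay c [559. 137.  50.]
knob [487. 151.  48.]
tape [389. -13.  19.]
rackend [ 714. -144.   42.]
```

View pics/topc.png

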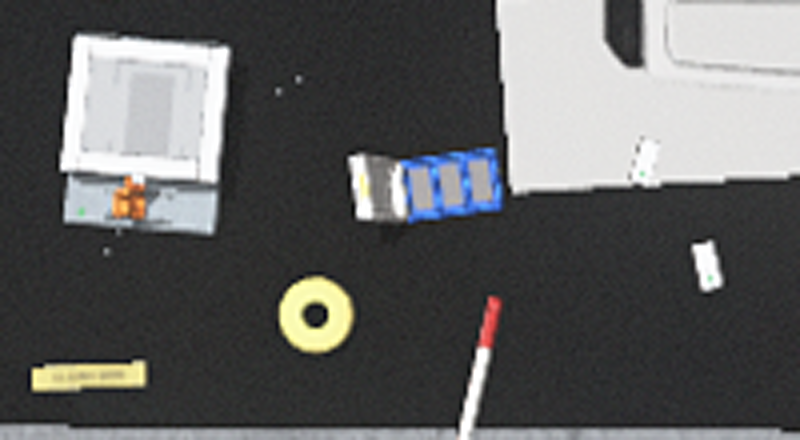

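```bash
python3 -m handwheel '[{"x":0.1,"y":-0.15,"z":0.08},{"x":0.24,"y":-0.42,"z":0.1},{"x":0.24,"y":-0.42,"z":0.1},{"x":0.24,"y":-0.42,"z":0.1},{"x":0.24,"y":-0.42,"z":0.1},{"x":0.24,"y":-0.42,"z":0.1},{"x":0.24,"y":-0.42,"z":0.1},{"x":0.24,"y":-0.42,"z":0.1},{"x":0.24,"y":-0.42,"z":0.1},{"x":0.24,"y":-0.42,"z":0.1},{"x":0.24,"y":-0.42,"z":0.1},{"x":0.24,"y":-0.42,"z":0.1},{"x":0.24,"y":-0.42,"z":0.1}]' | tail -c 600
python3 - <<'E'
from h import *
import pickle
t=pickle.load(open("top.pkl","rb"))
f=lambda u,v,z:np.round(px2w(t,u/4+190,v/4+170,z),1)
for n,u,v,z in [("A",647,161,14),("A1",655,139,14),("A2",638,183,14),("B",707,265,14),("B1",700,241,14),("B2",715,291,14),
 ("tray1",497,148,12),("tray2",502,210,12),("tray3",410,221,12),("tray4",405,157,12)]: print(n,f(u,v,z))
E
```

```text
A [ 528.8 -309.8   14. ]
A1 [ 549.  -317.4   14. ]
A2 [ 508.8 -301.3   14. ]
B [ 435.4 -361.9   14. ]
B1 [ 456.9 -356.1   14. ]
B2 [ 412.2 -368.5   14. ]
tray1 [ 539.7 -174.5   12. ]
tray2 [ 483.6 -178.6   12. ]
tray3 [473. -96.  12.]
tray4 [530.8 -91.4  12. ]invalid input
```

```bash
python3 -m handwheel '[{"hand":0.09,"x":0.1,"y":-0.15,"z":0.08,"spin":0},{"hand":0.09,"x":0.24,"y":-0.42,"z":0.1,"spin":0},{"hand":0.09,"x":0.24,"y":-0.42,"z":0.1,"spin":0},{"hand":0.09,"x":0.24,"y":-0.42,"z":0.1,"spin":0},{"hand":0.09,"x":0.24,"y":-0.42,"z":0.1,"spin":0},{"hand":0.09,"x":0.24,"y":-0.42,"z":0.1,"spin":0},{"hand":0.09,"x":0.24,"y":-0.42,"z":0.1,"spin":0},{"hand":0.09,"x":0.24,"y":-0.42,"z":0.1,"spin":0},{"hand":0.09,"x":0.24,"y":-0.42,"z":0.1,"spin":0},{"hand":0.09,"x":0.24,"y":-0.42,"z":0.1,"spin":0},{"hand":0.09,"x":0.24,"y":-0.42,"z":0.1,"spin":0},{"hand":0.09,"x":0.24,"y":-0.42,"z":0.1,"spin":0}]' | tail -c 600
```

```text
t: 1.1
eef_pos: [499.4, 146.6, 289.5]
tcp_rot: [3.141, -0.0, 1.143]
ft_force: [0.1, 0.3, 0.3]
opening: 0.944
```

```bash
python3 -m handwheel '[{"hand":0.09,"x":-0.065,"y":-0.51,"z":-0.09,"spin":-10},{"hand":0.09,"x":-0.065,"y":-0.51,"z":-0.09,"spin":-10},{"hand":0.09,"x":-0.065,"y":-0.51,"z":-0.09,"spin":-10},{"hand":0.09,"x":-0.065,"y":-0.51,"z":-0.09,"spin":-10},{"hand":0.09,"x":-0.065,"y":-0.51,"z":-0.09,"spin":-10},{"hand":0.09,"x":-0.065,"y":-0.51,"z":-0.09,"spin":-10},{"hand":0.09,"x":-0.065,"y":-0.51,"z":-0.09,"spin":-10},{"hand":0.09,"x":-0.065,"y":-0.51,"z":-0.09,"spin":-10},{"hand":0.09,"x":-0.065,"y":-0.51,"z":-0.09,"spin":-10},{"hand":0.09,"x":-0.065,"y":-0.51,"z":-0.09,"spin":-10},{"hand":0.09,"x":-0.065,"y":-0.51,"z":-0.09,"spin":-10},{"hand":0.09,"x":-0.065,"y":-0.51,"z":-0.09,"spin":-10},{"hand":0.09,"x":-0.065,"y":-0.51,"z":-0.09,"spin":-10},{"hand":0.09,"x":-0.065,"y":-0.51,"z":-0.09,"spin":-10},{"hand":0.09,"x":-0.065,"y":-0.51,"z":-0.09,"spin":-10},{"hand":0.09,"x":-0.065,"y":-0.51,"z":-0.09,"spin":-10}]' | tail -c 600
python3 - <<'E'
from h import *
c=snap("wrist","w1.png"); print(c["fx"],np.round(c["T"],2).tolist()); import pickle; pickle.dump(c,open("w1.pkl","wb"))
E
```

```text
t: 2.43
eef_pos: [433.6, -360.4, 198.9]
tcp_rot: [-3.141, 0.0, 0.271]
ft_force: [0.2, 0.8, -0.3]
opening: 0.949
359.74934803653684 [[0.96, 0.26, 0.07, 413.66], [0.27, -0.93, -0.26, -285.31], [0.0, 0.27, -0.96, 394.26], [0.0, 0.0, 0.0, 1.0]]
```

View pics/w1.png

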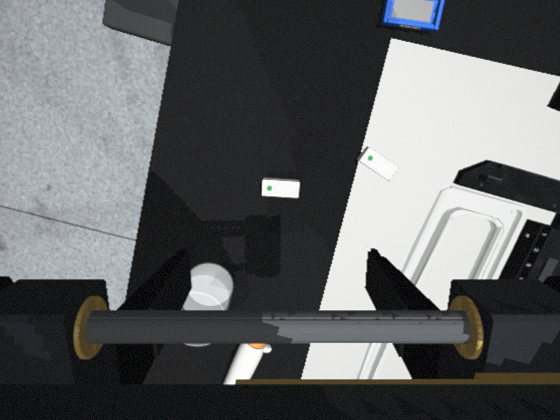

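Run:
```python
from h import *
import pickle
t=pickle.load(open("top.pkl","rb")); c=pickle.load(open("w1.pkl","rb"))
print("beaker rim",px2w(t,579/1.42,352/1.42,78), px2w(c,212,270,78))
g=c["img"].astype(int)
m=((g.min(2)>190)&(np.indices(g.shape[:2])[1]<330)&(np.indices(g.shape[:2])[1]>240)&(np.indices(g.shape[:2])[0]<215)&(np.indices(g.shape[:2])[0]>165)).astype(np.uint8)
ys,xs=np.nonzero(m); r=cv2.minAreaRect(np.c_[xs,ys].astype(np.float32)); print(r)
b=cv2.boxPoints(r); P=np.array([px2w(c,*p,14) for p in b]); print(P.round(1),P.mean(0).round(1))
for p in [(371,146),(398,166),(390,180),(361,161),(379,162)]: print("A",px2w(c,*p,14).round(1))
```

```text
beaker rim [ 391.61503123 -487.71436945   78.        ] [ 391.65381858 -440.54129505   78.        ]
((280.1549072265625, 188.177001953125), (37.184120178222656, 15.898041725158691), 3.8140745162963867)
[[ 418.9 -371.6   14. ]
 [ 415.5 -354.5   14. ]
 [ 454.5 -346.5   14. ]
 [ 458.3 -363.4   14. ]] [ 436.8 -359.    14. ]
A [ 515.8 -290.5   14. ]
A [ 550.4 -302.5   14. ]
A [ 547.4 -318.9   14. ]
A [ 510.9 -308.1   14. ]
A [ 529.6 -304.    14. ]
```

```bash
python3 -m handwheel '[{"hand":0.09,"x":0.003,"y":0.001,"z":-0.177,"spin":-0.7},{"hand":0.09,"x":0.003,"y":0.001,"z":-0.177,"spin":-0.7},{"hand":0.09,"x":0.003,"y":0.001,"z":-0.177,"spin":-0.7},{"hand":0.09,"x":0.003,"y":0.001,"z":-0.177,"spin":-0.7},{"hand":0.09,"x":0.003,"y":0.001,"z":-0.177,"spin":-0.7},{"hand":0.09,"x":0.003,"y":0.001,"z":-0.177,"spin":-0.7},{"hand":0.02,"x":0.003,"y":0.001,"z":-0.177,"spin":-0.7},{"hand":0.02,"x":0.003,"y":0.001,"z":-0.177,"spin":-0.7},{"hand":0.02,"x":0.003,"y":0.001,"z":-0.177,"spin":-0.7},{"hand":0.02,"x":0.003,"y":0.001,"z":-0.177,"spin":-0.7},{"hand":0.02,"x":0.003,"y":0.001,"z":-0.177,"spin":-0.7},{"hand":0.02,"x":0.003,"y":0.001,"z":-0.177,"spin":-0.7},{"hand":0.02,"x":0.003,"y":0.001,"z":-0.177,"spin":-0.7}]' | tail -c 600
```

```text
t: 3.57
eef_pos: [436.8, -360.2, 22.5]
tcp_rot: [3.141, -0.0, 0.21]
ft_force: [0.0, -0.7, -0.1]
opening: 0.513
```

```bash
python3 -m handwheel '[{"hand":0.02,"x":0,"y":0,"z":0,"spin":0},{"hand":0.02,"x":0,"y":0,"z":0,"spin":0},{"hand":0.02,"x":0,"y":0,"z":0,"spin":0},{"hand":0.02,"x":0,"y":0,"z":0,"spin":0},{"hand":0.02,"x":0,"y":0,"z":0.02,"spin":0},{"hand":0.02,"x":0,"y":0,"z":0.1,"spin":0},{"hand":0.02,"x":0,"y":0,"z":0.1,"spin":0},{"hand":0.02,"x":0,"y":0,"z":0.1,"spin":0}]' | tail -c 600
```

```text
t: 4.23
eef_pos: [438.7, -362.0, 128.5]
tcp_rot: [3.134, -0.005, 0.21]
ft_force: [1.0, -0.0, 0.6]
opening: 0.211
```

Run:
```python
from h import *
c=snap("wrist","w2.png"); import pickle; pickle.dump(c,open("w2.pkl","wb"))
```

```text
(no output)
```

View pics/w2.png

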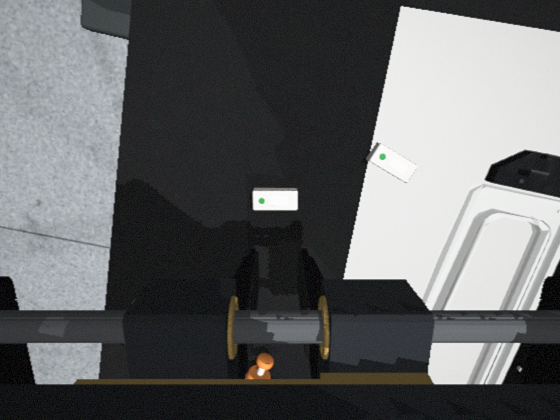

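```bash
cat >> h.py <<'E'
def blob(c,win,z,thr=190):
    a,b,x,y=win; g=c["img"][b:y,a:x].min(2)>thr
    n,L,st,_=cv2.connectedComponentsWithStats(g.astype(np.uint8)); k=1+np.argmax(st[1:,4])
    ys,xs=np.nonzero(L==k); r=cv2.minAreaRect(np.c_[xs+a,ys+b].astype(np.float32))
    P=np.array([px2w(c,*p,z) for p in cv2.boxPoints(r)]); e=[P[1]-P[0],P[2]-P[1]]
    l=max(e,key=np.linalg.norm); print("centre",P.mean(0).round(1),"sizes",[round(np.linalg.norm(q),1) for q in e],"angle",round(np.degrees(np.arctan(l[1]/l[0])),1))
E
python3 - <<'E'
from h import *
import pickle
c=pickle.load(open("w2.pkl","rb")); print(state()["eef_pos"], np.round(c["T"][:3,3],1) if 0 else np.array(c["T"])[:3,3])
blob(c,(230,170,330,225),14)
print(w2px(c,(436.5,-360,14)))
E
```

```text
[ 437.91238311 -361.17772513  125.58490019] [ 421.9850761  -284.30076504  323.18859307]
centre [ 437. -359.   14.] sizes [np.float64(38.6), np.float64(16.4)] angle 12.0
(np.float64(274.1835481688242), np.float64(200.9954931175263))
```

```bash
python3 -m handwheel '[{"hand":0.065,"x":0,"y":0,"z":0,"spin":0},{"hand":0.065,"x":0,"y":0,"z":0,"spin":0},{"hand":0.065,"x":0,"y":0,"z":0,"spin":0},{"hand":0.065,"x":0,"y":0,"z":0,"spin":0},{"hand":0.065,"x":0,"y":0,"z":0,"spin":0},{"hand":0.065,"x":0,"y":0,"z":-0.05,"spin":0},{"hand":0.065,"x":0,"y":0,"z":-0.085,"spin":0},{"hand":0.065,"x":0,"y":0.001,"z":-0.104,"spin":0},{"hand":0.065,"x":0,"y":0.001,"z":-0.104,"spin":0},{"hand":0.065,"x":0,"y":0.001,"z":-0.104,"spin":0},{"hand":0.03,"x":0,"y":0.001,"z":-0.104,"spin":0},{"hand":0.03,"x":0,"y":0.001,"z":-0.104,"spin":0},{"hand":0.03,"x":0,"y":0.001,"z":-0.104,"spin":0},{"hand":0.03,"x":0,"y":0.001,"z":-0.104,"spin":0},{"hand":0.03,"x":0,"y":0.001,"z":-0.104,"spin":0},{"hand":0.03,"x":0,"y":0.001,"z":-0.104,"spin":0},{"hand":0.03,"x":0,"y":0.001,"z":-0.104,"spin":0},{"hand":0.03,"x":0,"y":0.001,"z":-0.104,"spin":0},{"hand":0.03,"x":0,"y":0.001,"z":-0.104,"spin":0},{"hand":0.03,"x":0,"y":0.001,"z":-0.104,"spin":0}]' | tail -c 600;  python3 -m handwheel '[{"hand":0.02,"x":0,"y":0,"z":0.01,"spin":0},{"hand":0.02,"x":0,"y":0,"z":0.02,"spin":0},{"hand":0.02,"x":0,"y":0,"z":0.02,"spin":0},{"hand":0.02,"x":0,"y":0,"z":0.02,"spin":0}]'
```

```text
t: 5.95
eef_pos: [436.7, -359.0, 18.0]
tcp_rot: [-3.142, -0.0, 0.21]
ft_force: [0.3, 0.3, 0.0]
opening: 0.318
t: 6.28
eef_pos: [437.1, -359.4, 39.1]
tcp_rot: [3.14, -0.001, 0.21]
ft_force: [1.3, 0.6, 0.2]
opening: 0.216
```

Run:
```python
from h import *
import pickle
c=snap("side","s2.png",(230,260,330,360),5); w=read_camera("wrist"); pickle.dump((c,w),open("s2.pkl","wb"))
blob(w,(180,130,380,260),14)
print(state()["eef_pos"], [w2px(c,p) for p in [(437,-359,0),(437,-359,25)]])
```

```text
centre [ 436.4 -356.9   14. ] sizes [np.float64(39.1), np.float64(12.3)] angle 12.1
[ 436.70025485 -359.06028098   38.25123279] [(np.float64(276.8863774440894), np.float64(305.27416544273507)), (np.float64(277.1205221954653), np.float64(298.5883693569793))]
```

View pics/s2.png

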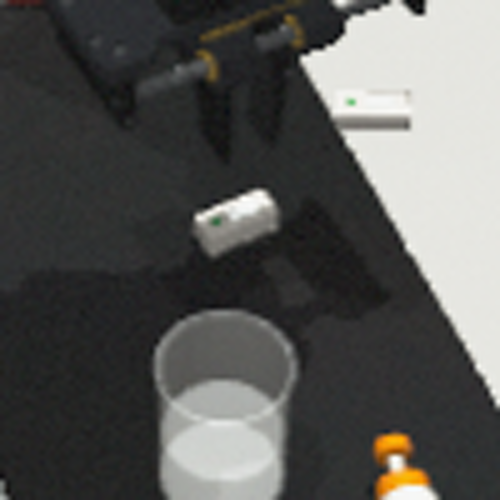

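Run:
```python
from h import *
import pickle
c=pickle.load(open("w2.pkl","rb")); s,w=pickle.load(open("s2.pkl","rb"))
print("w2 tip pred",w2px(c,(437.9,-361.2,111.6)),"TCP",w2px(c,(437.9,-361.2,125.6)))
print("T w2",np.array(c["T"]).round(2).tolist())
cv2.imwrite("pics/ws2.png",np.hstack([w["img"][100:400,130:430,::-1],cv2.resize(s["img"][250:330,230:330,::-1],(375,300),interpolation=cv2.INTER_CUBIC)]))
print("ws tip pred",w2px(w,(436.7,-359.1,24.2)))
for z in (14,24,34,44,54,64): print(z, px2w(s,279.7,289.8,z).round(1))
```

```text
w2 tip pred (np.float64(275.25423255346385), np.float64(241.019060706865)) TCP (np.float64(275.21199804922094), np.float64(249.31785174948476))
T w2 [[0.98, 0.2, 0.06, 421.99], [0.21, -0.94, -0.27, -284.3], [0.01, 0.28, -0.96, 323.19], [0.0, 0.0, 0.0, 1.0]]
ws tip pred (np.float64(276.1419213001986), np.float64(243.80828968685853))
14 [ 455.8 -322.4   14. ]
24 [ 452.7 -331.3   24. ]
34 [ 449.6 -340.2   34. ]
44 [ 446.4 -349.1   44. ]
54 [ 443.3 -358.    54. ]
64 [ 440.2 -366.8   64. ]
```

View pics/ws2.png

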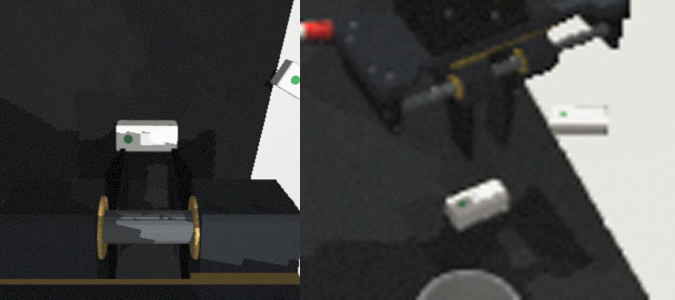

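```bash
python3 -m handwheel '[{"hand":0.065,"x":0,"y":0,"z":0,"spin":0},{"hand":0.065,"x":0,"y":0,"z":0,"spin":0},{"hand":0.065,"x":0,"y":0,"z":0,"spin":0},{"hand":0.065,"x":0,"y":0,"z":0,"spin":0},{"hand":0.065,"x":0,"y":0,"z":0,"spin":0},{"hand":0.065,"x":0,"y":0,"z":0,"spin":0},{"hand":0.065,"x":0,"y":0,"z":0,"spin":0},{"hand":0.065,"x":0,"y":0,"z":-0.02,"spin":0},{"hand":0.065,"x":0,"y":0,"z":-0.02,"spin":0},{"hand":0.065,"x":0,"y":0,"z":-0.024,"spin":0},{"hand":0.065,"x":0,"y":0,"z":-0.024,"spin":0}]'; python3 -m handwheel '[{"hand":0.065,"x":0,"y":0,"z":-0.003,"spin":0},{"hand":0.065,"x":0,"y":0,"z":-0.003,"spin":0}]';  python3 -m handwheel '[{"hand":0.065,"x":0,"y":0,"z":-0.003,"spin":0},{"hand":0.065,"x":0,"y":0,"z":-0.003,"spin":0}]'
python3 - <<'E'
from h import *
c=read_camera("wrist"); s=read_camera("side")
cv2.imwrite("pics/v3.png",np.hstack([c["img"][120:420,130:430,::-1],cv2.resize(s["img"][250:330,230:330,::-1],(375,300),interpolation=cv2.INTER_CUBIC)]))
E
```

```text
t: 7.3
eef_pos: [436.6, -358.9, 13.8]
tcp_rot: [-3.141, 0.0, 0.21]
ft_force: [0.6, -0.3, 0.4]
opening: 0.683
t: 7.47
eef_pos: [436.8, -359.1, 11.1]
tcp_rot: [3.141, -0.0, 0.21]
ft_force: [0.1, 0.3, 0.6]
opening: 0.685
t: 7.63
eef_pos: [436.7, -359.0, 7.9]
tcp_rot: [-3.142, -0.0, 0.21]
ft_force: [-0.4, 0.0, 0.1]
opening: 0.683
```

View pics/v3.png

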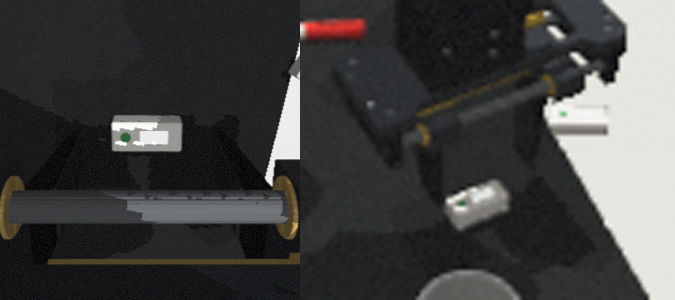

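```bash
for i in 1 2 3; do :; done; python3 -m handwheel '[{"hand":0.065,"x":0,"y":0,"z":-0.004,"spin":0},{"hand":0.065,"x":0,"y":0,"z":-0.004,"spin":0}]' | egrep 'eef|ft';  python3 -m handwheel '[{"hand":0.065,"x":0,"y":0,"z":-0.003,"spin":0},{"hand":0.065,"x":0,"y":0,"z":-0.003,"spin":0}]'| egrep 'eef|ft'; python3 -m handwheel '[{"hand":0.065,"x":0,"y":0,"z":-0.003,"spin":0},{"hand":0.065,"x":0,"y":0,"z":-0.003,"spin":0}]'| egrep 'eef|ft'
python3 - <<'E'
from h import *
s=read_camera("side"); import pickle; pickle.dump(s,open("s4.pkl","wb"))
for z in (0,10,20,30): print(z,w2px(s,(398.5,-367,z)),w2px(s,(475,-351,z)))
cv2.imwrite("pics/v4.png",cv2.resize(s["img"][260:330,235:320,::-1],None,fx=7,fy=7,interpolation=cv2.INTER_CUBIC))
E
```

```text
eef_pos: [436.6, -358.9, 3.6]
ft_force: [-0.7, -0.0, -0.8]
eef_pos: [436.6, -358.9, 0.6]
ft_force: [-0.3, 0.1, -0.6]
eef_pos: [436.6, -358.9, -2.4]
ft_force: [0.0, -0.8, -0.3]
0 (np.float64(263.26996321342926), np.float64(310.8488621287199)) (np.float64(289.9708616068553), np.float64(299.8828127881261))
10 (np.float64(263.2947636055518), np.float64(308.1880364859177)) (np.float64(290.12758416353853), np.float64(297.2358152613867))
20 (np.float64(263.31981802298975), np.float64(305.49995655334476)) (np.float64(290.28587060442544), np.float64(294.5624041940124))
30 (np.float64(263.34513038872797), np.float64(302.78420143530053)) (np.float64(290.4457444551429), np.float64(291.86218224513976))
```

View pics/v4.png

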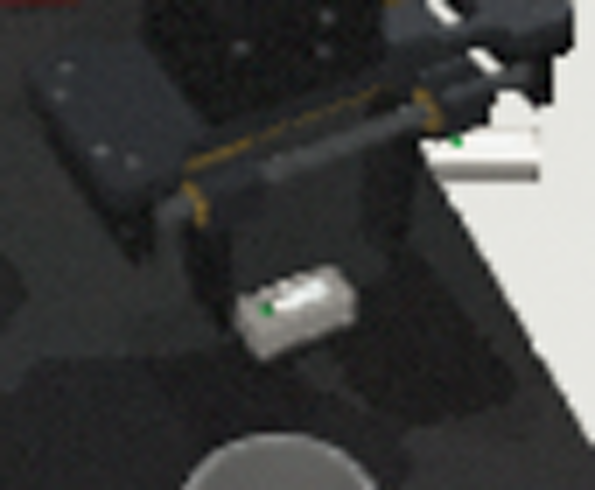

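```bash
for r in 1; do python3 -m handwheel '[{"hand":0.065,"x":0,"y":0,"z":-0.005,"spin":0},{"hand":0.065,"x":0,"y":0,"z":-0.005,"spin":0}]' | egrep 'eef|ft';  python3 -m handwheel '[{"hand":0.065,"x":0,"y":0,"z":-0.002,"spin":0},{"hand":0.065,"x":0,"y":0,"z":-0.002,"spin":0}]'| egrep 'eef|ft'; python3 -m handwheel '[{"hand":0.065,"x":0,"y":0,"z":-0.002,"spin":0},{"hand":0.065,"x":0,"y":0,"z":-0.002,"spin":0}]'| egrep 'eef|ft'; done
```

```text
eef_pos: [436.5, -358.8, -7.6]
ft_force: [-0.3, -0.1, 0.2]
eef_pos: [436.6, -359.0, -9.3]
ft_force: [-0.2, 0.1, -0.0]
eef_pos: [436.6, -359.0, -11.2]
ft_force: [-0.5, -0.1, -0.1]
```

```bash
python3 -m handwheel '[{"hand":0.03,"x":0,"y":0,"z":0,"spin":0},{"hand":0.03,"x":0,"y":0,"z":0,"spin":0},{"hand":0.03,"x":0,"y":0,"z":0,"spin":0},{"hand":0.03,"x":0,"y":0,"z":0,"spin":0},{"hand":0.03,"x":0,"y":0,"z":0,"spin":0},{"hand":0.03,"x":0,"y":0,"z":0,"spin":0},{"hand":0.03,"x":0,"y":0,"z":0,"spin":0}]'; python3 -m handwheel '[{"hand":0.03,"x":0,"y":0,"z":-0.002,"spin":0},{"hand":0.03,"x":0,"y":0,"z":-0.002,"spin":0}]'| egrep 'eef|ft|op';python3 -m handwheel '[{"hand":0.03,"x":0,"y":0,"z":-0.002,"spin":0},{"hand":0.03,"x":0,"y":0,"z":-0.002,"spin":0}]'| egrep 'eef|ft|op'
```

```text
t: 9.37
eef_pos: [436.7, -359.0, -10.9]
tcp_rot: [3.142, -0.0, 0.21]
ft_force: [-0.4, -0.3, -0.4]
opening: 0.321
eef_pos: [437.0, -359.2, -11.4]
ft_force: [-3.8, 3.7, 21.0]
opening: 0.318
eef_pos: [437.1, -359.3, -11.5]
ft_force: [-8.1, 6.9, 44.4]
opening: 0.313
```

```bash
python3 -m handwheel '[{"hand":0.03,"x":0,"y":0,"z":0.02,"spin":0},{"hand":0.06,"x":0,"y":0,"z":0.03,"spin":0},{"hand":0.06,"x":0,"y":0,"z":0.03,"spin":0},{"hand":0.06,"x":0,"y":0,"z":0.03,"spin":0},{"hand":0.06,"x":0,"y":0,"z":0.03,"spin":0},{"hand":0.06,"x":0,"y":0,"z":0.03,"spin":0},{"hand":0.06,"x":0,"y":0,"z":0.03,"spin":0},{"hand":0.06,"x":0,"y":0,"z":0.03,"spin":0}]'| egrep 'eef|ft|op'
python3 - <<'E'
from h import *
w=read_camera("wrist"); blob(w,(180,130,380,260),14); print(w2px(w,(436.5,-359,14)))
cv2.imwrite("pics/v5.png",cv2.resize(cv2.convertScaleAbs(w["img"][120:300,150:410,::-1],alpha=2.5,beta=10),None,fx=3,fy=3))
E
```

```text
eef_pos: [436.5, -358.9, 14.4]
ft_force: [0.7, 0.4, 0.5]
opening: 0.628
centre [ 432.8 -357.6   14. ] sizes [np.float64(30.5), np.float64(12.4)] angle 12.1
(np.float64(276.1961307119772), np.float64(252.58558495409017))
```

View pics/v5.png

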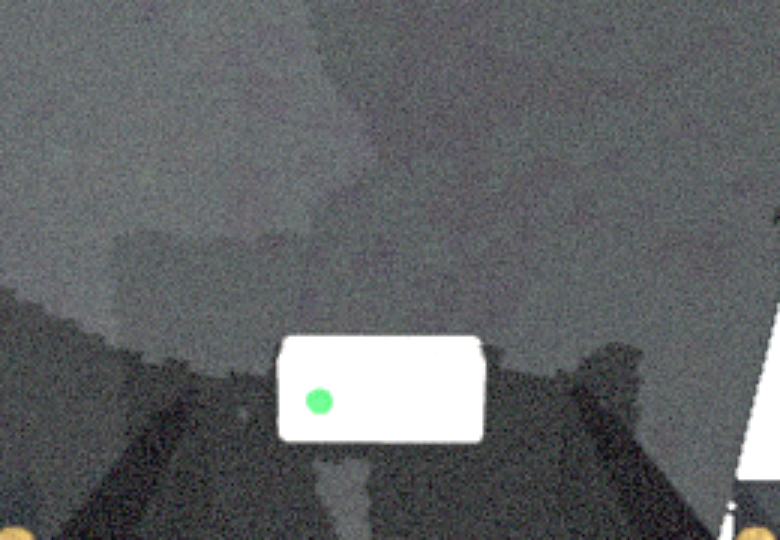

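```bash
python3 -m handwheel '[{"hand":0.06,"x":0,"y":0,"z":-0.026,"spin":0},{"hand":0.06,"x":0,"y":0,"z":-0.026,"spin":0},{"hand":0.06,"x":0,"y":0,"z":-0.03,"spin":0},{"hand":0.06,"x":0,"y":0,"z":-0.03,"spin":0}]'| egrep 'eef|ft|op';python3 -m handwheel '[{"hand":0.06,"x":0,"y":0,"z":-0.003,"spin":0},{"hand":0.06,"x":0,"y":0,"z":-0.003,"spin":0}]'| egrep 'eef|ft|op';python3 -m handwheel '[{"hand":0.06,"x":0,"y":0,"z":-0.003,"spin":0},{"hand":0.06,"x":0,"y":0,"z":-0.003,"spin":0}]'| egrep 'eef|ft|op'
```

```text
eef_pos: [436.6, -358.9, -15.2]
ft_force: [-0.3, -0.0, 0.2]
opening: 0.63
eef_pos: [436.8, -359.1, -17.7]
ft_force: [0.1, 0.5, 1.0]
opening: 0.629
eef_pos: [436.7, -359.0, -21.0]
ft_force: [0.1, -0.1, -0.9]
opening: 0.633
```

```bash
python3 -m handwheel '[{"hand":0.03,"x":0,"y":0,"z":0,"spin":0},{"hand":0.03,"x":0,"y":0,"z":0,"spin":0},{"hand":0.03,"x":0,"y":0,"z":0,"spin":0},{"hand":0.03,"x":0,"y":0,"z":0,"spin":0},{"hand":0.03,"x":0,"y":0,"z":0,"spin":0},{"hand":0.03,"x":0,"y":0,"z":0,"spin":0},{"hand":0.03,"x":0,"y":0,"z":0,"spin":0}]'
```

```text
t: 11.67
eef_pos: [436.7, -359.1, -20.8]
tcp_rot: [3.141, -0.0, 0.21]
ft_force: [-0.1, 1.0, 1.7]
opening: 0.415
```

```bash
python3 -m handwheel '[{"hand":0.03,"x":0,"y":0,"z":0.03,"spin":0},{"hand":0.03,"x":0,"y":0,"z":0.06,"spin":0},{"hand":0.03,"x":0,"y":0,"z":0.1,"spin":0},{"hand":0.03,"x":0,"y":0,"z":0.15,"spin":0},{"hand":0.03,"x":0.03,"y":0.05,"z":0.15,"spin":-1.2},{"hand":0.03,"x":0.07,"y":0.1,"z":0.15,"spin":-1.2},{"hand":0.03,"x":0.07,"y":0.155,"z":0.15,"spin":-1.2},{"hand":0.03,"x":0.07,"y":0.155,"z":0.15,"spin":-1.2},{"hand":0.03,"x":0.07,"y":0.155,"z":0.15,"spin":-1.2},{"hand":0.03,"x":0.07,"y":0.155,"z":0.15,"spin":-1.2}]'
python3 - <<'E'
from h import *
import pickle
w=read_camera("wrist"); pickle.dump(w,open("w5.pkl","wb"))
cv2.imwrite("pics/w5.png",w["img"][:,:,::-1])
h=cv2.cvtColor(w["img"],cv2.COLOR_RGB2HSV); m=((h[:,:,0]>100)&(h[:,:,0]<125)&(h[:,:,1]>130)&(h[:,:,2]>60)).astype(np.uint8)
n,L,st,_=cv2.connectedComponentsWithStats(m); k=1+np.argmax(st[1:,4]); ys,xs=np.nonzero(L==k)
r=cv2.minAreaRect(np.c_[xs,ys].astype(np.float32)); b=cv2.boxPoints(r); print(r, b.round(0).tolist()); print(np.array([px2w(w,*p,12) for p in b]).round(1))
E
```

```text
t: 12.5
eef_pos: [507.2, -201.7, 129.2]
tcp_rot: [-3.141, -0.0, 0.109]
ft_force: [0.7, -1.3, 0.1]
opening: 0.417
((288.42803955078125, 120.23762512207031), (105.93219757080078, 67.43364715576172), 87.66268920898438) [[253.0, 69.0], [320.0, 66.0], [324.0, 172.0], [257.0, 175.0]]
[[ 475.4  -91.8   12. ]
 [ 529.3  -83.8   12. ]
 [ 545.2 -168.4   12. ]
 [ 486.9 -177.3   12. ]]
```

View pics/w5.png

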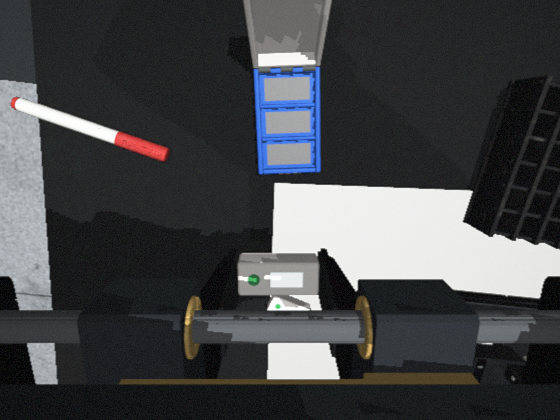

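Run:
```python
from h import *
import pickle
w=pickle.load(open("w5.pkl","rb"))
for p,z in [((288.5,88.5),6),((288.5,122),6),((289.5,154),6),((255,70),12),((320,68),12),((320,170),12),((260,173),12)]: print(p,px2w(w,*p,z).round(1))
g=w["img"].astype(int); 
# grey window masks
m=((g.max(2)-g.min(2)<12)&(g.mean(2)>110)&(g.mean(2)<200)).astype(np.uint8); m[:,:255]=0;m[:,325:]=0;m[:75]=0;m[172:]=0
n,L,st,ce=cv2.connectedComponentsWithStats(m)
for k in range(1,n):
    if st[k,4]>200:
        ys,xs=np.nonzero(L==k); r=cv2.minAreaRect(np.c_[xs,ys].astype(np.float32)); print(st[k],px2w(w,*r[0],6).round(1),r[1],r[2])
c=px2w(w,*w2px(w,(0,0,0)),0)
print("chip held centre px exp", w2px(w,(507.2,-201.7,129.2+35)))
```

```text
(288.5, 88.5) [ 506.2 -103.3    6. ]
(288.5, 122) [ 509.4 -130.2    6. ]
(289.5, 154) [ 513.4 -157.1    6. ]
(255, 70) [477.4 -92.6  12. ]
(320, 68) [529.5 -85.3  12. ]
(320, 170) [ 541.2 -167.3   12. ]
(260, 173) [ 489.5 -175.6   12. ]
[265  78  44  23 927] [ 504.7 -103.6    6. ] (21.20768165588379, 43.451690673828125) 87.87889862060547
[266 111  44  22 850] [ 508.5 -130.3    6. ] (20.195499420166016, 42.21809387207031) 87.20729064941406
[268 144  42  21 804] [ 512.6 -157.     6. ] (19.161026000976562, 41.527042388916016) 88.02507019042969
chip held centre px exp (np.float64(276.2036918849318), np.float64(279.44981742433026))
```

```bash
python3 -m handwheel '[{"hand":0.03,"x":0.0065,"y":0.047,"z":-0.02,"spin":0.4},{"hand":0.03,"x":0.0065,"y":0.047,"z":-0.04,"spin":0.4},{"hand":0.03,"x":0.0065,"y":0.047,"z":-0.08,"spin":0.4},{"hand":0.03,"x":0.0065,"y":0.047,"z":-0.11,"spin":0.4},{"hand":0.03,"x":0.0065,"y":0.047,"z":-0.125,"spin":0.4},{"hand":0.03,"x":0.0065,"y":0.047,"z":-0.125,"spin":0.4},{"hand":0.03,"x":0.0065,"y":0.047,"z":-0.125,"spin":0.4}]'
python3 - <<'E'
from h import *
import pickle
w=read_camera("wrist"); pickle.dump(w,open("w6.pkl","wb"))
g=w["img"].astype(int); h=cv2.cvtColor(w["img"],cv2.COLOR_RGB2HSV); m=((h[:,:,0]>100)&(h[:,:,0]<125)&(h[:,:,1]>130)&(h[:,:,2]>50)).astype(np.uint8)
m[:100]=0
ys,xs=np.nonzero(m); print(xs.min(),xs.max(),ys.min(),ys.max())
for y in range(120,300,12):
    x=np.nonzero(m[y])[0]; print(y,(x.min(),x.max(),len(x)) if len(x) else None, px2w(w,(x.min()+x.max())/2,y,12).round(1) if len(x) else "")
E
```

```text
t: 13.13
eef_pos: [512.9, -158.3, 3.7]
tcp_rot: [-3.141, 0.001, 0.139]
ft_force: [-0.0, 0.2, 1.1]
opening: 0.416
221 328 127 254
120 None 
132 (np.int64(221), np.int64(328), 49) [502.4 -90.2  12. ]
144 (np.int64(223), np.int64(327), 32) [503.5 -96.1  12. ]
156 (np.int64(223), np.int64(327), 33) [ 504.4 -102.1   12. ]
168 (np.int64(223), np.int64(327), 33) [ 505.2 -108.2   12. ]
180 (np.int64(224), np.int64(326), 103) [ 506.1 -114.5   12. ]
192 (np.int64(224), np.int64(326), 33) [ 506.9 -120.9   12. ]
204 (np.int64(225), np.int64(326), 32) [ 508.1 -127.3   12. ]
216 (np.int64(226), np.int64(325), 32) [ 509. -134.   12.]
228 (np.int64(226), np.int64(325), 100) [ 510.  -140.7   12. ]
240 (np.int64(227), np.int64(325), 32) [ 511.2 -147.5   12. ]
252 (np.int64(238), np.int64(317), 13) [ 513.  -154.4   12. ]
264 None 
276 None 
288 None
```

Run:
```python
from h import *
import pickle
w=pickle.load(open("w6.pkl","rb"))
h=cv2.cvtColor(w["img"],cv2.COLOR_RGB2HSV); m=((h[:,:,0]>100)&(h[:,:,0]<125)&(h[:,:,1]>130)&(h[:,:,2]>50))
cols=m[:,260:290].mean(1); r=[y for y in range(100,300) if cols[y]>.5]; print(r)
for a in r: print(a, px2w(w,275,a,11).round(1)[:2],end=" ")
```

```text
[134, 135, 136, 137, 138, 139, 175, 176, 177, 178, 179, 180, 181, 182, 183, 184, 185, 186, 187, 188, 189, 190, 223, 224, 225, 226, 227, 228, 229, 230, 231, 232, 233, 234, 235, 236]
134 [502.8 -91.2] 135 [502.9 -91.7] 136 [503.  -92.2] 137 [503.  -92.7] 138 [503.1 -93.1] 139 [503.2 -93.6] 175 [ 505.7 -112. ] 176 [ 505.8 -112.6] 177 [ 505.9 -113.1] 178 [ 505.9 -113.6] 179 [ 506.  -114.2] 180 [ 506.1 -114.7] 181 [ 506.2 -115.2] 182 [ 506.2 -115.7] 183 [ 506.3 -116.3] 184 [ 506.4 -116.8] 185 [ 506.4 -117.3] 186 [ 506.5 -117.9] 187 [ 506.6 -118.4] 188 [ 506.7 -118.9] 189 [ 506.7 -119.5] 190 [ 506.8 -120. ] 223 [ 509.3 -138.2] 224 [ 509.4 -138.8] 225 [ 509.5 -139.3] 226 [ 509.6 -139.9] 227 [ 509.6 -140.5] 228 [ 509.7 -141.1] 229 [ 509.8 -141.6] 230 [ 509.9 -142.2] 231 [ 510.  -142.8] 232 [ 510.  -143.3] 233 [ 510.1 -143.9] 234 [ 510.2 -144.5] 235 [ 510.3 -145.1] 236 [ 510.4 -145.6]
```

```bash
python3 -m handwheel '[{"hand":0.03,"x":0,"y":0,"z":-0.008,"spin":0},{"hand":0.03,"x":0,"y":0,"z":-0.014,"spin":0},{"hand":0.03,"x":0,"y":0,"z":-0.016,"spin":0},{"hand":0.03,"x":0,"y":0,"z":-0.016,"spin":0},{"hand":0.03,"x":0,"y":0,"z":-0.016,"spin":0}]'
```

```text
t: 13.6
eef_pos: [513.3, -157.1, -11.8]
tcp_rot: [3.142, -0.0, 0.141]
ft_force: [-0.4, -0.1, -0.3]
opening: 0.418
```

```bash
python3 -m handwheel '[{"hand":0.055,"x":0,"y":0,"z":-0.001,"spin":0},{"hand":0.055,"x":0,"y":0,"z":-0.001,"spin":0},{"hand":0.055,"x":0,"y":0,"z":-0.001,"spin":0},{"hand":0.055,"x":0,"y":0,"z":-0.001,"spin":0},{"hand":0.055,"x":0,"y":0,"z":-0.001,"spin":0},{"hand":0.055,"x":0,"y":0,"z":0.02,"spin":0},{"hand":0.055,"x":0,"y":0,"z":0.06,"spin":0},{"hand":0.055,"x":0,"y":0,"z":0.1,"spin":0},{"hand":0.055,"x":0,"y":-0.04,"z":0.14,"spin":-3},{"hand":0.06,"x":0.008,"y":-0.08,"z":0.15,"spin":-6},{"hand":0.06,"x":0.008,"y":-0.08,"z":0.15,"spin":-6},{"hand":0.06,"x":0.008,"y":-0.08,"z":0.15,"spin":-6},{"hand":0.06,"x":0.008,"y":-0.08,"z":0.15,"spin":-6}]'
python3 - <<'E'
from h import *
import pickle
w=read_camera("wrist"); t=read_camera("top"); pickle.dump((w,t),open("w7.pkl","wb"))
W=cv2.resize(w["img"][:,:,::-1],(480,360)); T=cv2.resize(t["img"][190:260,240:380,::-1],(480,240),interpolation=cv2.INTER_CUBIC)
cv2.imwrite("pics/w7.png",np.vstack([W,T]))
E
```

```text
t: 14.68
eef_pos: [521.2, -237.9, 138.5]
tcp_rot: [3.141, -0.001, -0.39]
ft_force: [-0.4, -0.1, 0.3]
opening: 0.629
```

View pics/w7.png

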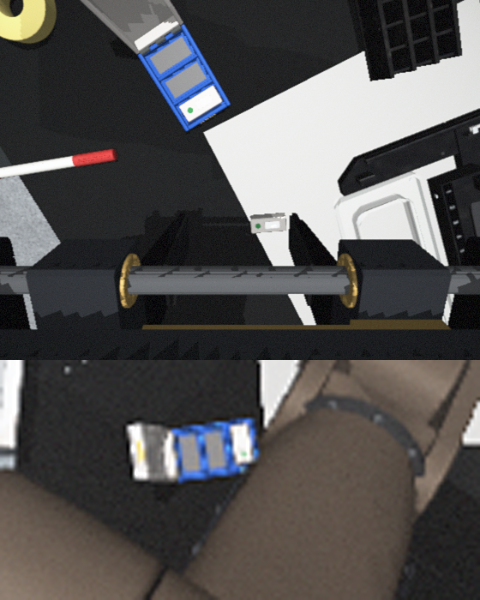

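Run:
```python
from h import *
import pickle
w,t=pickle.load(open("w7.pkl","rb")); k=560/480
for p in [(250,219),(287,216),(288,229),(251,234),(268.5,225)]: print(px2w(w,p[0]*k,p[1]*k,14).round(1))
blob(w,(205,95,270,150),20,200)
# pocket1 window
g=w["img"].astype(int); m=((g.max(2)-g.min(2)<14)&(g.mean(2)>110)&(g.mean(2)<200)).astype(np.uint8); m[:,:170]=0;m[:,262:]=0;m[:30]=0;m[130:]=0
n,L,st,ce=cv2.connectedComponentsWithStats(m)
for k in range(1,n):
    if st[k,4]>200:
        ys,xs=np.nonzero(L==k); r=cv2.minAreaRect(np.c_[xs,ys].astype(np.float32)); print(st[k],px2w(w,*r[0],6).round(1))
```

```text
[ 513.9 -291.4   14. ]
[ 553.2 -303.7   14. ]
[ 549.  -318.9   14. ]
[ 508.2 -308.7   14. ]
[ 530.4 -306.    14. ]
centre [ 514.5 -157.    20. ] sizes [np.float64(39.3), np.float64(17.2)] angle 7.8
[176  44  47  42 931] [ 504.9 -103.5    6. ]
[194  74  46  39 870] [ 508.8 -130.2    6. ]
```

```bash
python3 -m handwheel '[{"hand":0.055,"x":0.01,"y":-0.04,"z":0,"spin":0.7},{"hand":0.055,"x":0.01,"y":-0.068,"z":-0.03,"spin":0.7},{"hand":0.055,"x":0.01,"y":-0.068,"z":-0.07,"spin":0.7},{"hand":0.055,"x":0.01,"y":-0.068,"z":-0.1,"spin":0.7},{"hand":0.055,"x":0.01,"y":-0.068,"z":-0.11,"spin":0.7},{"hand":0.055,"x":0.01,"y":-0.068,"z":-0.12,"spin":0.7},{"hand":0.055,"x":0.01,"y":-0.068,"z":-0.13,"spin":0.7},{"hand":0.055,"x":0.01,"y":-0.068,"z":-0.13,"spin":0.7}]'
python3 - <<'E'
from h import *
w=read_camera("wrist"); print(w2px(w,(531,-305.5,14)))
h=cv2.cvtColor(w["img"],cv2.COLOR_RGB2HSV); m=((h[:,:,0]>50)&(h[:,:,0]<80)&(h[:,:,1]>90)&(h[:,:,2]>40)); ys,xs=np.nonzero(m[180:300,180:380]); print(len(xs),xs.mean()+180,ys.mean()+180, px2w(w,xs.mean()+180,ys.mean()+180,14))
E
```

```text
t: 15.45
eef_pos: [531.3, -304.5, 7.5]
tcp_rot: [-3.141, 0.001, -0.32]
ft_force: [-0.0, 0.2, 0.7]
opening: 0.58
(np.float64(277.2217414875739), np.float64(259.22556408474003))
61 254.95081967213116 260.55737704918033 [ 518.78508366 -302.31040704   14.        ]
```

```bash
python3 -m handwheel '[{"hand":0.055,"x":0,"y":0,"z":-0.015,"spin":0},{"hand":0.055,"x":0,"y":0,"z":-0.025,"spin":0},{"hand":0.055,"x":0,"y":0,"z":-0.028,"spin":0},{"hand":0.055,"x":0,"y":0,"z":-0.028,"spin":0}]'; python3 -m handwheel '[{"hand":0.03,"x":0,"y":0,"z":0,"spin":0},{"hand":0.03,"x":0,"y":0,"z":0,"spin":0},{"hand":0.03,"x":0,"y":0,"z":0,"spin":0},{"hand":0.03,"x":0,"y":0,"z":0,"spin":0},{"hand":0.03,"x":0,"y":0,"z":0,"spin":0},{"hand":0.03,"x":0,"y":0,"z":0,"spin":0},{"hand":0.03,"x":0,"y":0,"z":0,"spin":0},{"hand":0.03,"x":0,"y":0,"z":0.005,"spin":0}]'
```

```text
t: 15.83
eef_pos: [531.1, -304.9, -20.0]
tcp_rot: [-3.141, 0.0, -0.322]
ft_force: [0.5, 0.1, 0.2]
opening: 0.578
t: 16.5
eef_pos: [531.0, -304.9, -15.3]
tcp_rot: [-3.141, 0.001, -0.322]
ft_force: [-0.0, 0.9, 0.1]
opening: 0.421
```

```bash
python3 -m handwheel '[{"hand":0.03,"x":0,"y":0,"z":0.04,"spin":0},{"hand":0.03,"x":0,"y":0,"z":0.08,"spin":0},{"hand":0.03,"x":-0.01,"y":0.03,"z":0.115,"spin":1.4},{"hand":0.03,"x":-0.022,"y":0.07,"z":0.115,"spin":2.8},{"hand":0.03,"x":-0.022,"y":0.11,"z":0.115,"spin":4.2},{"hand":0.03,"x":-0.022,"y":0.11,"z":0.115,"spin":5.3},{"hand":0.03,"x":-0.022,"y":0.11,"z":0.115,"spin":5.3}]'
python3 - <<'E'
from h import *
import pickle
w=read_camera("wrist"); pickle.dump(w,open("w8.pkl","wb"))
g=w["img"].astype(int); h=cv2.cvtColor(w["img"],cv2.COLOR_RGB2HSV); m=((h[:,:,0]>100)&(h[:,:,0]<125)&(h[:,:,1]>130)&(h[:,:,2]>60)).astype(np.uint8)
ys,xs=np.nonzero(m); print(xs.min(),xs.max(),ys.min(),ys.max())
m=((g.max(2)-g.min(2)<14)&(g.mean(2)>110)&(g.mean(2)<200)).astype(np.uint8); m[:,:xs.min()]=0;m[:,xs.max():]=0;m[:ys.min()]=0;m[ys.max():]=0
n,L,st,ce=cv2.connectedComponentsWithStats(m)
for k in range(1,n):
    if st[k,4]>200:
        ys,xs=np.nonzero(L==k); r=cv2.minAreaRect(np.c_[xs,ys].astype(np.float32)); print(st[k],px2w(w,*r[0],6).round(1))
print(state()["eef_pos"],state()["opening"],state()["tcp_rot"])
E
```

```text
t: 17.08
eef_pos: [509.1, -193.2, 100.9]
tcp_rot: [3.141, -0.001, 0.147]
ft_force: [-0.5, 0.1, 0.6]
opening: 0.413
252 325 75 189
[ 265   87   48   23 1093] [ 505.  -103.6    6. ]
[ 265  123   47   22 1008] [ 508.7 -129.9    6. ]
[ 509.48947981 -194.56204558  100.62875447] 0.41830808120367463 [ 3.14103202e+00 -7.47568851e-04  1.40244534e-01]
```

```bash
python3 -m handwheel '[{"hand":0.03,"x":0,"y":0.03,"z":-0.02,"spin":0},{"hand":0.03,"x":0,"y":0.065,"z":-0.03,"spin":0},{"hand":0.03,"x":0,"y":0.065,"z":-0.06,"spin":0},{"hand":0.03,"x":0,"y":0.065,"z":-0.085,"spin":0},{"hand":0.03,"x":0,"y":0.065,"z":-0.095,"spin":0},{"hand":0.03,"x":0,"y":0.065,"z":-0.095,"spin":0},{"hand":0.03,"x":0,"y":0.065,"z":-0.105,"spin":0},{"hand":0.03,"x":0,"y":0.065,"z":-0.112,"spin":0},{"hand":0.03,"x":0,"y":0.065,"z":-0.113,"spin":0},{"hand":0.03,"x":0,"y":0.065,"z":-0.113,"spin":0}]'
```

```text
t: 17.97
eef_pos: [509.3, -130.5, -12.8]
tcp_rot: [3.141, -0.0, 0.139]
ft_force: [-0.4, 0.3, 0.3]
opening: 0.419
```

```bash
python3 -m handwheel '[{"hand":0.055,"x":0,"y":0,"z":0,"spin":0},{"hand":0.055,"x":0,"y":0,"z":0,"spin":0},{"hand":0.055,"x":0,"y":0,"z":0,"spin":0},{"hand":0.055,"x":0,"y":0,"z":0,"spin":0},{"hand":0.055,"x":0,"y":0,"z":0,"spin":0},{"hand":0.055,"x":0,"y":0,"z":0.02,"spin":0},{"hand":0.055,"x":0,"y":0,"z":0.05,"spin":0},{"hand":0.055,"x":0,"y":0,"z":0.09,"spin":0},{"hand":0.055,"x":0,"y":-0.03,"z":0.12,"spin":0},{"hand":0.055,"x":0,"y":-0.06,"z":0.13,"spin":0},{"hand":0.055,"x":0,"y":-0.06,"z":0.13,"spin":0},{"hand":0.055,"x":0,"y":-0.06,"z":0.13,"spin":0}]'
python3 - <<'E'
from h import *
import pickle
w=read_camera("wrist"); s=read_camera("side"); pickle.dump((w,s),open("w9.pkl","wb"))
W=w["img"][20:320,180:400,::-1]; S=cv2.resize(s["img"][190:270,245:305,::-1],(400,533),interpolation=cv2.INTER_CUBIC)
W=cv2.resize(W,(391,533)); cv2.imwrite("pics/w9.png",np.hstack([W,S]))
H=np.array([503.1,-87.7,12]); yv=np.array([-.14,.99,0])
for th in (1.6,1.8,2.0,2.2,2.3):
    p=H+86*(-np.cos(th)*yv+np.array([0,0,np.sin(th)])); print(th,w2px(s,p), (np.array(w2px(s,p))-[245,190])*6.667+[391,0])
E
```

```text
t: 18.97
eef_pos: [509.2, -191.1, 117.7]
tcp_rot: [3.141, -0.001, 0.138]
ft_force: [0.1, -0.3, 0.0]
opening: 0.577
1.6 (np.float64(271.16825890068407), np.float64(208.42514822243658)) [565.46378209 122.8404632 ]
1.8 (np.float64(268.71873681333017), np.float64(205.83053378726453)) [549.13281833 105.54216876]
2.0 (np.float64(266.41374807733104), np.float64(204.3350261340827)) [533.76545843  95.57161924]
2.2 (np.float64(264.34476257656314), np.float64(203.96637616359595)) [519.9715321   93.11382988]
2.3 (np.float64(263.423092125798), np.float64(204.19947279374549)) [513.8267552   94.66788512]
```

View pics/w9.png

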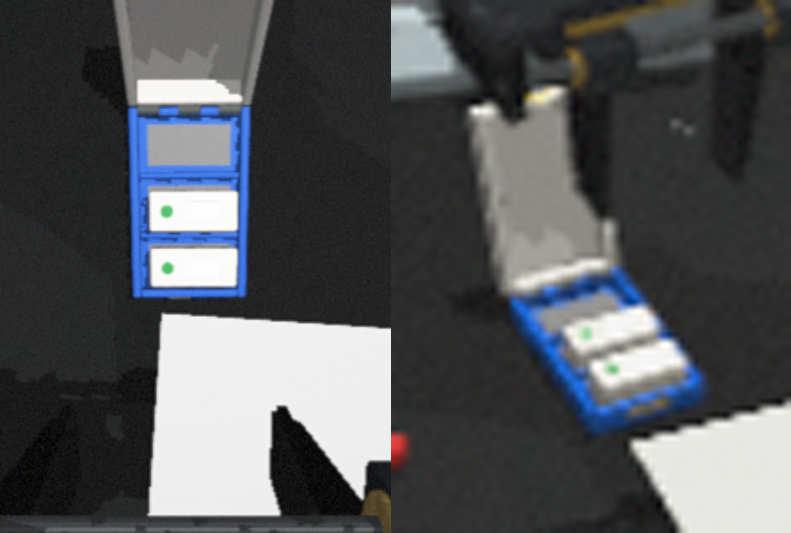

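```bash
python3 -m handwheel '[{"hand":0,"x":-0.02,"y":0.202,"z":0,"spin":0},{"hand":0,"x":-0.02,"y":0.202,"z":0,"spin":0},{"hand":0,"x":-0.02,"y":0.202,"z":0,"spin":0},{"hand":0,"x":-0.02,"y":0.202,"z":0,"spin":0},{"hand":0,"x":-0.02,"y":0.202,"z":0,"spin":0},{"hand":0,"x":-0.02,"y":0.202,"z":0,"spin":0},{"hand":0,"x":-0.02,"y":0.202,"z":-0.04,"spin":0},{"hand":0,"x":-0.02,"y":0.202,"z":-0.08,"spin":0},{"hand":0,"x":-0.02,"y":0.202,"z":-0.08,"spin":0},{"hand":0,"x":-0.02,"y":0.202,"z":-0.08,"spin":0}]'; python3 -m handwheel '[{"hand":0,"x":0.002,"y":-0.012,"z":0,"spin":0},{"hand":0,"x":0.0035,"y":-0.024,"z":0,"spin":0},{"hand":0,"x":0.0045,"y":-0.032,"z":0,"spin":0},{"hand":0,"x":0.005,"y":-0.036,"z":0.004,"spin":0},{"hand":0,"x":0.006,"y":-0.041,"z":0.009,"spin":0},{"hand":0,"x":0.0065,"y":-0.046,"z":0.013,"spin":0},{"hand":0,"x":0.0065,"y":-0.046,"z":0.013,"spin":0}]'
python3 - <<'E'
from h import *
import pickle
s=read_camera("side"); pickle.dump(s,open("s10.pkl","wb"))
h=cv2.cvtColor(s["img"],cv2.COLOR_RGB2HSV)
o=pickle.load(open("w9.pkl","rb"))[1]
for c in (o,s):
    h=cv2.cvtColor(c["img"],cv2.COLOR_RGB2HSV); m=((h[:,:,0]>100)&(h[:,:,0]<125)&(h[:,:,1]>150)&(h[:,:,2]>80)); m[:225]=0;m[260:]=0;m[:,:255]=0;m[:,310:]=0
    ys,xs=np.nonzero(m); print(len(xs),xs.min(),xs.max(),ys.min(),ys.max(),xs.mean(),ys.mean())
E
```

```text
t: 19.9
eef_pos: [487.8, 12.4, 35.8]
tcp_rot: [-3.14, 0.005, 0.141]
ft_force: [0.5, -0.3, 0.4]
opening: 0.012
t: 20.48
eef_pos: [496.3, -35.0, 51.4]
tcp_rot: [3.141, -0.002, 0.14]
ft_force: [0.6, 0.7, 1.1]
opening: 0.002
149 263 291 230 254 275.0 242.751677852349
158 263 291 231 254 275.72151898734177 242.6772151898734
```

```bash
python3 -m handwheel '[{"hand":0,"x":0.001,"y":-0.008,"z":0.005,"spin":0},{"hand":0,"x":0.0025,"y":-0.017,"z":0.009,"spin":0},{"hand":0,"x":0.004,"y":-0.03,"z":0.0125,"spin":0},{"hand":0,"x":0.0055,"y":-0.04,"z":0.0135,"spin":0},{"hand":0,"x":0.007,"y":-0.05,"z":0.0135,"spin":0},{"hand":0,"x":0.0085,"y":-0.06,"z":0.012,"spin":0},{"hand":0,"x":0.01,"y":-0.072,"z":0.008,"spin":0},{"hand":0,"x":0.01,"y":-0.072,"z":0.008,"spin":0}]'
python3 - <<'E'
from h import *
import pickle
s=read_camera("side"); w=read_camera("wrist"); pickle.dump((s,w),open("s11.pkl","wb"))
h=cv2.cvtColor(s["img"],cv2.COLOR_RGB2HSV); m=((h[:,:,0]>100)&(h[:,:,0]<125)&(h[:,:,1]>150)&(h[:,:,2]>80)); m[:225]=0;m[260:]=0;m[:,:255]=0;m[:,310:]=0
ys,xs=np.nonzero(m); print(len(xs),xs.min(),xs.max(),ys.min(),ys.max(),xs.mean(),ys.mean())
S=cv2.resize(s["img"][180:270,235:315,::-1],(400,450),interpolation=cv2.INTER_CUBIC); cv2.imwrite("pics/v11.png",np.hstack([S,cv2.resize(w["img"][:,:,::-1],(400,300))[:, :].copy() if 0 else cv2.resize(w["img"][:,80:480,::-1],(400,450))]))
E
```

```text
t: 21.2
eef_pos: [505.9, -108.2, 57.3]
tcp_rot: [3.141, 0.0, 0.139]
ft_force: [-0.5, -0.6, 0.1]
opening: 0.005
148 263 291 231 254 275.35135135135135 242.1891891891892
```

View pics/v11.png

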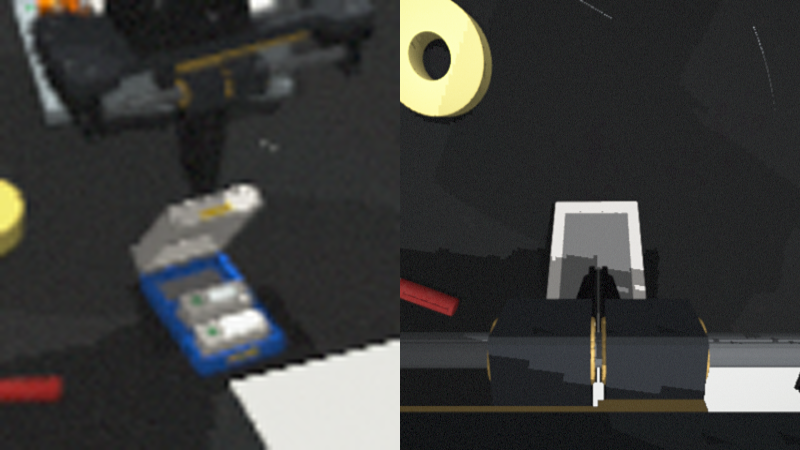

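```bash
python3 -m handwheel '[{"hand":0,"x":0.001,"y":-0.007,"z":-0.003,"spin":0},{"hand":0,"x":0.002,"y":-0.013,"z":-0.007,"spin":0},{"hand":0,"x":0.003,"y":-0.022,"z":-0.014,"spin":0},{"hand":0,"x":0.0045,"y":-0.03,"z":-0.022,"spin":0},{"hand":0,"x":0.0055,"y":-0.0385,"z":-0.034,"spin":0},{"hand":0,"x":0.006,"y":-0.043,"z":-0.046,"spin":0},{"hand":0,"x":0.0065,"y":-0.046,"z":-0.054,"spin":0},{"hand":0,"x":0.0065,"y":-0.046,"z":-0.054,"spin":0}]'; python3 -m handwheel '[{"hand":0,"x":0,"y":0,"z":-0.003,"spin":0},{"hand":0,"x":0,"y":0,"z":-0.003,"spin":0}]'|egrep 'eef|ft'; python3 -m handwheel '[{"hand":0,"x":0,"y":0,"z":-0.001,"spin":0},{"hand":0,"x":0,"y":0,"z":-0.001,"spin":0}]'|egrep 'eef|ft'
```

```text
t: 21.97
eef_pos: [511.4, -152.5, 1.8]
tcp_rot: [-3.14, 0.002, 0.14]
ft_force: [0.6, -1.2, -0.7]
opening: 0.009
eef_pos: [512.0, -152.1, 0.8]
ft_force: [-0.1, 0.3, 0.1]
eef_pos: [512.2, -152.0, 0.6]
ft_force: [-1.9, -0.9, 6.1]
```

```bash
python3 -m handwheel '[{"hand":0,"x":0,"y":0,"z":-0.0006,"spin":0},{"hand":0,"x":0,"y":0,"z":-0.0006,"spin":0}]'|egrep 'eef|ft'; python3 -m handwheel '[{"hand":0,"x":0,"y":0,"z":0.02,"spin":0},{"hand":0.08,"x":0.002,"y":-0.0125,"z":0.04,"spin":0},{"hand":0.08,"x":0.002,"y":-0.0125,"z":0.04,"spin":0},{"hand":0.08,"x":0.002,"y":-0.0125,"z":0.04,"spin":0},{"hand":0.08,"x":0.002,"y":-0.0125,"z":0.04,"spin":0},{"hand":0.08,"x":0.002,"y":-0.0125,"z":0.04,"spin":0},{"hand":0.08,"x":0.002,"y":-0.0125,"z":0.04,"spin":0},{"hand":0.08,"x":0.002,"y":-0.0125,"z":0.04,"spin":0},{"hand":0.08,"x":0.002,"y":-0.0125,"z":0.04,"spin":0},{"hand":0.08,"x":0.002,"y":-0.0125,"z":0.04,"spin":0},{"hand":0.08,"x":0.002,"y":-0.0125,"z":0.04,"spin":0},{"hand":0.08,"x":0.002,"y":-0.0125,"z":0.04,"spin":0}]'
python3 - <<'E'
from h import *
import pickle
w=read_camera("wrist"); t=read_camera("top"); s=read_camera("side"); pickle.dump((w,t,s),open("w12.pkl","wb"))
h=cv2.cvtColor(w["img"],cv2.COLOR_RGB2HSV); g=w["img"].astype(int)
m=((g.min(2)>150)).astype(np.uint8); m[:,:200]=0; m[:,360:]=0; m[300:]=0
n,L,st,ce=cv2.connectedComponentsWithStats(m)
for k in range(1,n):
    if st[k,4]>150: 
        ys,xs=np.nonzero(L==k); b=cv2.boxPoints(cv2.minAreaRect(np.c_[xs,ys].astype(np.float32))); print(st[k],np.array([px2w(w,*p,26)[:2] for p in b]).round(0).tolist())
E
```

```text
eef_pos: [512.3, -152.0, 0.4]
ft_force: [-2.9, -0.9, 11.9]
t: 23.47
eef_pos: [514.2, -164.5, 39.4]
tcp_rot: [-3.142, -0.0, 0.14]
ft_force: [-0.2, 0.4, 0.5]
opening: 0.72
[  227   114    97   142 12513] [[476.0, -92.0], [529.0, -84.0], [544.0, -167.0], [485.0, -176.0]]
[ 254  257   95   43 3619] [[505.0, -204.0], [501.0, -175.0], [560.0, -166.0], [565.0, -195.0]]
```

```bash
python3 -m handwheel '[{"hand":0.075,"x":0,"y":0,"z":-0.02,"spin":0},{"hand":0.075,"x":0,"y":0,"z":-0.04,"spin":0},{"hand":0.075,"x":0,"y":0,"z":-0.055,"spin":0},{"hand":0.075,"x":0,"y":0,"z":-0.06,"spin":0},{"hand":0.075,"x":0,"y":0,"z":-0.0615,"spin":0},{"hand":0.075,"x":0,"y":0,"z":-0.0615,"spin":0}]'|egrep 'eef|ft'; python3 -m handwheel '[{"hand":0.045,"x":0,"y":0,"z":0,"spin":0},{"hand":0.045,"x":0,"y":0,"z":0,"spin":0},{"hand":0.045,"x":0,"y":0,"z":0,"spin":0},{"hand":0.045,"x":0,"y":0,"z":0,"spin":0},{"hand":0.045,"x":0,"y":0,"z":0,"spin":0},{"hand":0.045,"x":0,"y":0,"z":0,"spin":0},{"hand":0.045,"x":0,"y":0,"z":0,"spin":0},{"hand":0.045,"x":0,"y":0,"z":0.003,"spin":0},{"hand":0.045,"x":0,"y":0,"z":0.006,"spin":0},{"hand":0.045,"x":0,"y":0,"z":0.01,"spin":0},{"hand":0.045,"x":0,"y":0,"z":0.01,"spin":0},{"hand":0.045,"x":0,"y":0,"z":0.01,"spin":0}]'
python3 - <<'E'
from h import *
for i in range(4): s=state(); read_camera("top")
s=state();print(s["ft_force"],s["moment"],s["opening"])
E
```

```text
eef_pos: [514.3, -164.6, -21.9]
ft_force: [0.0, 0.5, -0.2]
t: 25.12
eef_pos: [514.4, -164.7, -11.7]
tcp_rot: [3.141, -0.001, 0.14]
ft_force: [-0.6, -0.5, 0.8]
opening: 0.568
[-0.74090878 -1.44216628  1.72940922] [-0.08740473  0.0864145   0.05873734] 0.5630107023584531
```

Run:
```python
from h import *
import pickle
F=[];M=[]
for i in range(8): w=read_camera("wrist"); s=state(); F.append(s["ft_force"]); M.append(s["moment"])
print(np.mean(F,0),np.std(F,0),np.mean(M,0)); 
s=read_camera("side"); t=read_camera("top"); pickle.dump((w,s,t),open("w13.pkl","wb"))
o=pickle.load(open("w12.pkl","rb"))
for c,ww in ((o[0],0),(w,1)):
    g=c["img"].astype(int); m=((g.min(2)>150)).astype(np.uint8); m[:,:200]=0; m[:,360:]=0; m[300:]=0
    n,L,st,ce=cv2.connectedComponentsWithStats(m); k=1+np.argmax(st[1:,4]); print(st[k]); ys,xs=np.nonzero(L==k); b=cv2.boxPoints(cv2.minAreaRect(np.c_[xs,ys].astype(np.float32)));
    T=[(x,y) for x,y in b]; print([ (px2w(c,*p,26).round(0).tolist()) for p in b])
H=[475.5,-91.5],[529,-84]
print([w2px(w,(*h,26)) for h in H],[w2px(w,(*h,36)) for h in H])
g=w["img"]; 
for y in range(90,200,8):
    r=np.nonzero(g[y,150:420].min(1)>150)[0]; print(y,(r.min()+150,r.max()+150) if len(r) else None,end=' ')
```

```text
[ 0.20356022 -1.99953903  2.25253732] [0.46361702 0.39969184 0.60608204] [-0.20298602  0.06190143 -0.00559613]
[  227   114    97   142 12513]
[[476.0, -92.0, 26.0], [529.0, -84.0, 26.0], [544.0, -167.0, 26.0], [485.0, -176.0, 26.0]]
[  215   112   127   188 20494]
[[478.0, -91.0, 26.0], [530.0, -83.0, 26.0], [547.0, -169.0, 26.0], [486.0, -178.0, 26.0]]
[(np.float64(208.75176276651456), np.float64(113.4739850115015)), (np.float64(337.1539217874232), np.float64(113.68755446972041))] [(np.float64(204.07868587903187), np.float64(113.49133343229664)), (np.float64(341.1935459213213), np.float64(113.7193831328826))]
90 None 98 None 106 None 114 (np.int64(215), np.int64(341)) 122 (np.int64(215), np.int64(341)) 130 (np.int64(215), np.int64(341)) 138 (np.int64(215), np.int64(340)) 146 (np.int64(216), np.int64(340)) 154 (np.int64(216), np.int64(340)) 162 (np.int64(216), np.int64(340)) 170 (np.int64(216), np.int64(339)) 178 (np.int64(216), np.int64(339)) 186 (np.int64(217), np.int64(339)) 194 (np.int64(217), np.int64(339))
```

```bash
python3 -m handwheel '[{"hand":0.045,"x":-0.0005,"y":0.0043,"z":0.002,"spin":0},{"hand":0.045,"x":-0.0005,"y":0.0043,"z":0.005,"spin":0},{"hand":0.045,"x":-0.001,"y":0.0075,"z":0.0125,"spin":0},{"hand":0.045,"x":-0.0015,"y":0.0115,"z":0.0195,"spin":0},{"hand":0.045,"x":-0.002,"y":0.016,"z":0.0255,"spin":0},{"hand":0.045,"x":-0.003,"y":0.021,"z":0.0315,"spin":0},{"hand":0.045,"x":-0.0038,"y":0.027,"z":0.037,"spin":0},{"hand":0.045,"x":-0.0045,"y":0.0335,"z":0.042,"spin":0},{"hand":0.045,"x":-0.0045,"y":0.0335,"z":0.042,"spin":0},{"hand":0.045,"x":-0.0045,"y":0.0335,"z":0.042,"spin":0}]'
python3 - <<'E'
from h import *
import pickle
F=[]
for i in range(5): w=read_camera("wrist"); F.append(np.r_[state()["ft_force"],state()["moment"]])
print(np.mean(F,0).round(2)); s=read_camera("side"); pickle.dump((w,s),open("w14.pkl","wb"))
S=cv2.resize(s["img"][170:260,235:315,::-1],(400,450),interpolation=cv2.INTER_CUBIC); cv2.imwrite("pics/v14.png",np.hstack([S,cv2.resize(w["img"][:,80:480,::-1],(400,450))]))
E
```

```text
t: 26.65
eef_pos: [509.8, -130.6, 30.3]
tcp_rot: [3.141, -0.001, 0.141]
ft_force: [-0.6, 0.0, -3.8]
opening: 0.565
[-0.22 -0.24 -3.26 -0.17  0.04  0.  ]
```

View pics/v14.png

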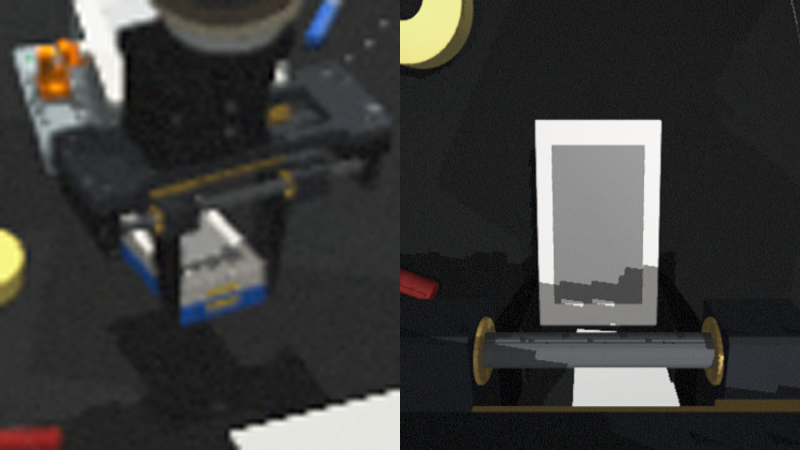

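```bash
python3 -m handwheel '[{"hand":0.045,"x":0,"y":0,"z":-0.02,"spin":0},{"hand":0.045,"x":0,"y":0,"z":-0.038,"spin":0},{"hand":0.045,"x":0,"y":0,"z":-0.038,"spin":0}]'|egrep 'eef|ft'
cat > fm.py <<'E'
from h import *
F=[];O=[]
for i in range(4): read_camera("top"); s=state(); F.append(np.r_[s["ft_force"],s["moment"]]); O.append(s["opening"]*95.1)
print("mean",np.mean(F,0).round(2),"open",np.mean(O).round(2),"z",s["eef_pos"].round(1))
E
python3 fm.py
python3 -m handwheel '[{"hand":0.052,"x":0,"y":0,"z":0,"spin":0},{"hand":0.052,"x":0,"y":0,"z":0,"spin":0}]'>/dev/null; python3 fm.py
python3 -m handwheel '[{"hand":0.053,"x":0,"y":0,"z":0,"spin":0},{"hand":0.053,"x":0,"y":0,"z":0,"spin":0}]'>/dev/null; python3 fm.py
python3 -m handwheel '[{"hand":0.0535,"x":0,"y":0,"z":0,"spin":0},{"hand":0.0535,"x":0,"y":0,"z":0,"spin":0}]'>/dev/null; python3 fm.py
```

```text
eef_pos: [508.4, -130.7, -10.5]
ft_force: [-0.0, 1.0, -3.0]
mean [-0.4  -0.08 -3.52 -0.21  0.01 -0.  ] open 53.63 z [ 510.1 -131.2   -7.3]
mean [ 0.05  0.18 -3.5  -0.19  0.03 -0.01] open 54.0 z [ 509.8 -131.1   -7.7]
mean [-0.14  0.61 -3.15 -0.18  0.03 -0.02] open 53.85 z [ 509.7 -131.    -8.1]
mean [ 0.18 -0.13 -3.32 -0.17  0.03 -0.03] open 53.96 z [ 509.7 -131.    -8. ]
```

```bash
sed -i 's/range(4)/range(3)/' fm.py
python3 -m handwheel '[{"hand":0.0538,"x":0,"y":0,"z":0,"spin":0},{"hand":0.0538,"x":0,"y":0,"z":0,"spin":0},{"hand":0.0538,"x":0,"y":0,"z":0,"spin":0}]'>/dev/null; python3 fm.py
python3 -m handwheel '[{"hand":0.054,"x":0,"y":0,"z":0,"spin":0},{"hand":0.054,"x":0,"y":0,"z":0,"spin":0},{"hand":0.054,"x":0,"y":0,"z":0,"spin":0}]'>/dev/null; python3 fm.py
python3 -m handwheel '[{"hand":0.0542,"x":0,"y":0,"z":0,"spin":0},{"hand":0.0542,"x":0,"y":0,"z":0,"spin":0},{"hand":0.0542,"x":0,"y":0,"z":0,"spin":0}]'>/dev/null; python3 fm.py
```

```text
mean [ 0.04  0.09 -3.15 -0.18  0.02  0.01] open 54.11 z [ 509.7 -131.    -8. ]
mean [-0.32 -0.3   0.5  -0.09  0.1  -0.  ] open 53.92 z [ 509.8 -131.1   -7.9]
mean [-0.42 -0.23  0.24 -0.07  0.06  0.  ] open 53.78 z [ 509.7 -131.    -8. ]
```

```bash
python3 -m handwheel '[{"hand":0.056,"x":0,"y":0,"z":-0.0135,"spin":0},{"hand":0.056,"x":0,"y":0,"z":-0.0135,"spin":0},{"hand":0.045,"x":0,"y":0,"z":-0.0135,"spin":0},{"hand":0.045,"x":0,"y":0,"z":-0.0135,"spin":0},{"hand":0.045,"x":0,"y":0,"z":-0.0135,"spin":0},{"hand":0.045,"x":0,"y":0,"z":-0.0135,"spin":0},{"hand":0.045,"x":0,"y":0,"z":-0.004,"spin":0},{"hand":0.0537,"x":0,"y":0,"z":-0.004,"spin":0},{"hand":0.0537,"x":0,"y":0,"z":-0.004,"spin":0}]'|egrep 'eef|ft'; python3 fm.py
python3 -m handwheel '[{"hand":0.05383,"x":0,"y":0,"z":0,"spin":0},{"hand":0.05383,"x":0,"y":0,"z":0,"spin":0}]'>/dev/null; python3 fm.py
python3 -m handwheel '[{"hand":0.05387,"x":0,"y":0,"z":0,"spin":0},{"hand":0.05387,"x":0,"y":0,"z":0,"spin":0}]'>/dev/null; python3 fm.py
python3 -m handwheel '[{"hand":0.0539,"x":0,"y":0,"z":0,"spin":0},{"hand":0.0539,"x":0,"y":0,"z":0,"spin":0}]'>/dev/null; python3 fm.py
python3 -m handwheel '[{"hand":0.05393,"x":0,"y":0,"z":0,"spin":0},{"hand":0.05393,"x":0,"y":0,"z":0,"spin":0}]'>/dev/null; python3 fm.py
python3 -m handwheel '[{"hand":0.05396,"x":0,"y":0,"z":0,"spin":0},{"hand":0.05396,"x":0,"y":0,"z":0,"spin":0}]'>/dev/null; python3 fm.py
```

```text
eef_pos: [510.1, -131.2, -11.3]
ft_force: [-0.2, 0.5, -3.3]
mean [-0.13 -0.16 -3.28 -0.19  0.05  0.01] open 53.74 z [ 509.7 -131.   -11.9]
mean [-0.28 -0.11 -3.2  -0.17  0.01  0.02] open 53.88 z [ 509.7 -131.   -12.2]
mean [-0.24  0.7  -2.59 -0.08  0.06  0.01] open 54.1 z [ 509.7 -131.   -12. ]
mean [ 0.04  0.46 -2.91 -0.07  0.05 -0.03] open 54.0 z [ 509.7 -131.   -12. ]
mean [ 0.04  0.23 -1.93 -0.03  0.09 -0.  ] open 53.89 z [ 509.7 -131.   -12. ]
mean [-0.12  0.62 -2.08 -0.    0.09  0.03] open 54.08 z [ 509.7 -131.   -12. ]
```

```bash
python3 -m handwheel '[{"hand":0.05391,"x":-0.0003,"y":0.002,"z":0.005,"spin":0},{"hand":0.05391,"x":-0.0008,"y":0.005,"z":0.012,"spin":0},{"hand":0.05391,"x":-0.0013,"y":0.009,"z":0.019,"spin":0},{"hand":0.05391,"x":-0.0013,"y":0.009,"z":0.019,"spin":0},{"hand":0.05391,"x":-0.002,"y":0.014,"z":0.0255,"spin":0},{"hand":0.05391,"x":-0.0027,"y":0.019,"z":0.0315,"spin":0},{"hand":0.05391,"x":-0.0027,"y":0.019,"z":0.0315,"spin":0}]'|egrep 'eef|ft'; python3 fm.py
python3 - <<'E'
from h import *
import pickle
w=read_camera("wrist"); pickle.dump(w,open("w15.pkl","wb"))
g=w["img"]
for y in range(40,300,10):
    r=np.nonzero(g[y,150:420].min(1)>120)[0]; print(y,(r.min()+150,r.max()+150,len(r)) if len(r) else None,end=' ')
e=state()["eef_pos"]; yv=np.array([-.14,.99,0])
for ph in (0,.3,.6,.9):
    G=e+[0,0,30]; 
    top=G+ 78*(np.cos(ph)*yv-np.array([0,0,np.sin(ph)]))+12*(np.sin(ph)*yv+np.array([0,0,np.cos(ph)]))
    xa=np.array([.99,.14,0])*27; print(ph,[np.round(w2px(w,top+s*xa)) for s in(-1,1)])
E
```

```text
eef_pos: [507.1, -111.2, 20.6]
ft_force: [0.1, 0.1, -1.2]
mean [-0.09 -0.64 -0.36 -0.21  0.07 -0.01] open 54.01 z [ 507.2 -112.    19.7]
40 None 50 None 60 None 70 None 80 None 90 None 100 None 110 None 120 None 130 None 140 (np.int64(227), np.int64(329), 103) 150 (np.int64(226), np.int64(329), 104) 160 (np.int64(226), np.int64(330), 105) 170 (np.int64(225), np.int64(330), 106) 180 (np.int64(225), np.int64(331), 107) 190 (np.int64(224), np.int64(331), 108) 200 (np.int64(224), np.int64(332), 109) 210 (np.int64(223), np.int64(332), 110) 220 (np.int64(223), np.int64(333), 111) 230 (np.int64(222), np.int64(333), 112) 240 (np.int64(222), np.int64(334), 113) 250 (np.int64(222), np.int64(333), 89) 260 (np.int64(221), np.int64(334), 68) 270 (np.int64(222), np.int64(334), 26) 280 (np.int64(221), np.int64(335), 115) 290 (np.int64(221), np.int64(335), 115) 0 [array([210., 114.]), array([342., 114.])]
0.3 [array([219., 113.]), array([333., 113.])]
0.6 [array([226., 127.]), array([326., 127.])]
0.9 [array([232., 148.]), array([321., 148.])]
```

```bash
python3 -m handwheel '[{"hand":0.05391,"x":-0.0008,"y":0.006,"z":0.0055,"spin":0},{"hand":0.05391,"x":-0.0017,"y":0.012,"z":0.010,"spin":0},{"hand":0.05391,"x":-0.0026,"y":0.019,"z":0.014,"spin":0},{"hand":0.05391,"x":-0.0036,"y":0.026,"z":0.0177,"spin":0},{"hand":0.05391,"x":-0.0036,"y":0.026,"z":0.0177,"spin":0}]'|egrep 'eef|ft'
cat > wl.py <<'E'
from h import *
import pickle,sys
w=read_camera("wrist"); pickle.dump(w,open(sys.argv[1],"wb"))
g=w["img"]
for y in range(60,310,10):
    r=np.nonzero(g[y,150:420].min(1)>110)[0]; print(y,(r.min()+150,r.max()+150,len(r)) if len(r) else None,end=' ')
e=state()["eef_pos"]; yv=np.array([-.14,.99,0]); print(e,state()["ft_force"],state()["opening"]*95.1)
for ph in (0,.3,.6,.8,1.,1.2,1.4,1.57):
    G=e+[0,0,30]; xa=np.array([.99,.14,0])*27
    f=lambda a,b:[np.round(w2px(w,G+a*(np.cos(ph)*yv-np.array([0,0,np.sin(ph)]))+b*(np.sin(ph)*yv+np.array([0,0,np.cos(ph)]))+s*xa)).tolist() for s in(-1,1)]
    print(ph,f(78,12),f(-8,12))
E
python3 wl.py w16.pkl
```

```text
eef_pos: [503.2, -84.6, 37.9]
ft_force: [0.5, 0.3, -4.2]
60 None 70 (np.int64(150), np.int64(150), 1) 80 (np.int64(150), np.int64(153), 4) 90 (np.int64(150), np.int64(154), 5) 100 (np.int64(150), np.int64(154), 5) 110 (np.int64(150), np.int64(153), 4) 120 None 130 None 140 None 150 None 160 (np.int64(233), np.int64(323), 91) 170 (np.int64(232), np.int64(324), 93) 180 (np.int64(231), np.int64(325), 95) 190 (np.int64(230), np.int64(326), 97) 200 (np.int64(229), np.int64(327), 99) 210 (np.int64(227), np.int64(328), 102) 220 (np.int64(226), np.int64(330), 105) 230 (np.int64(225), np.int64(331), 107) 240 (np.int64(224), np.int64(332), 109) 250 (np.int64(223), np.int64(332), 87) 260 (np.int64(223), np.int64(333), 54) 270 (np.int64(222), np.int64(334), 29) 280 (np.int64(221), np.int64(335), 115) 290 (np.int64(220), np.int64(335), 116) 300 (np.int64(223), np.int64(332), 64) [503.4111308  -85.20064989  37.59836954] [ 0.76334197  0.3930799  -3.19405903] 53.92068899345412
0 [[211.0, 115.0], [342.0, 115.0]] [[220.0, 302.0], [333.0, 302.0]]
0.3 [[220.0, 114.0], [334.0, 115.0]] [[219.0, 297.0], [334.0, 297.0]]
0.6 [[227.0, 128.0], [327.0, 128.0]] [[218.0, 289.0], [335.0, 289.0]]
0.8 [[230.0, 141.0], [323.0, 141.0]] [[218.0, 283.0], [335.0, 283.0]]
1.0 [[233.0, 157.0], [320.0, 158.0]] [[218.0, 277.0], [335.0, 277.0]]
1.2 [[236.0, 175.0], [318.0, 175.0]] [[218.0, 271.0], [334.0, 271.0]]
1.4 [[237.0, 195.0], [316.0, 195.0]] [[219.0, 265.0], [334.0, 265.0]]
1.57 [[238.0, 212.0], [315.0, 212.0]] [[219.0, 260.0], [334.0, 260.0]]
```

```bash
python3 -m handwheel '[{"hand":0.05391,"x":-0.001,"y":0.007,"z":0.002,"spin":0},{"hand":0.05391,"x":-0.002,"y":0.015,"z":0.0035,"spin":0},{"hand":0.05391,"x":-0.003,"y":0.023,"z":0.0045,"spin":0},{"hand":0.05391,"x":-0.0043,"y":0.031,"z":0.005,"spin":0},{"hand":0.05391,"x":-0.0054,"y":0.039,"z":0.005,"spin":0},{"hand":0.05391,"x":-0.006,"y":0.043,"z":0.0045,"spin":0},{"hand":0.05391,"x":-0.006,"y":0.043,"z":0.0045,"spin":0}]'|egrep 'eef|ft'; python3 wl.py w17.pkl
```

```text
eef_pos: [497.1, -42.0, 41.6]
ft_force: [-0.8, -0.6, -2.9]
60 None 70 None 80 None 90 None 100 None 110 None 120 None 130 None 140 (np.int64(150), np.int64(154), 5) 150 (np.int64(150), np.int64(159), 10) 160 (np.int64(150), np.int64(162), 13) 170 (np.int64(150), np.int64(322), 103) 180 (np.int64(150), np.int64(323), 36) 190 (np.int64(150), np.int64(324), 34) 200 (np.int64(150), np.int64(326), 29) 210 (np.int64(229), np.int64(327), 27) 220 (np.int64(228), np.int64(328), 28) 230 (np.int64(226), np.int64(329), 28) 240 (np.int64(225), np.int64(331), 29) 250 (np.int64(224), np.int64(237), 14) 260 (np.int64(223), np.int64(231), 9) 270 (np.int64(253), np.int64(255), 2) 280 (np.int64(234), np.int64(287), 46) 290 (np.int64(222), np.int64(334), 109) 300 (np.int64(224), np.int64(332), 56) [497.32536104 -42.53087749  41.57776777] [ 0.86303969 -1.04302611 -2.89977323] 53.649912413960045
0 [[211.0, 115.0], [342.0, 115.0]] [[220.0, 302.0], [333.0, 303.0]]
0.3 [[220.0, 114.0], [334.0, 114.0]] [[219.0, 297.0], [334.0, 297.0]]
0.6 [[227.0, 127.0], [327.0, 128.0]] [[218.0, 289.0], [335.0, 289.0]]
0.8 [[230.0, 141.0], [323.0, 141.0]] [[218.0, 283.0], [335.0, 283.0]]
1.0 [[233.0, 157.0], [320.0, 157.0]] [[218.0, 277.0], [335.0, 277.0]]
1.2 [[236.0, 175.0], [318.0, 175.0]] [[218.0, 271.0], [334.0, 271.0]]
1.4 [[237.0, 195.0], [316.0, 195.0]] [[219.0, 265.0], [334.0, 265.0]]
1.57 [[238.0, 212.0], [315.0, 212.0]] [[219.0, 260.0], [334.0, 260.0]]
```

```bash
python3 -m handwheel '[{"hand":0.05391,"x":0,"y":0,"z":0.004,"spin":0},{"hand":0.05394,"x":0,"y":0,"z":0.004,"spin":0},{"hand":0.05394,"x":0,"y":0,"z":0.004,"spin":0},{"hand":0.05394,"x":0,"y":0,"z":0.004,"spin":0}]'|egrep 'ft'
sed -i 's/for y in range(60,310,10)/for y in range(130,300,6)/; s/if len(r) else None,end/if len(r) and r.max()>100 else 0,end/; s/^for ph in.*/for ph in (1.2,1.4,1.57):/' wl.py; python3 wl.py w18.pkl
python3 -m handwheel '[{"hand":0.05396,"x":0,"y":0,"z":0,"spin":0},{"hand":0.05396,"x":0,"y":0,"z":0,"spin":0},{"hand":0.05396,"x":0,"y":0,"z":0,"spin":0}]'|egrep 'ft'; python3 wl.py w18.pkl | tr ' ' '\n' | grep -c . ; python3 wl.py w18.pkl
```

```text
ft_force: [-0.0, -0.5, -4.0]
130 0 136 0 142 0 148 0 154 0 160 0 166 0 172 0 178 (np.int64(150), np.int64(321), 101) 184 (np.int64(150), np.int64(322), 36) 190 (np.int64(150), np.int64(323), 34) 196 (np.int64(150), np.int64(324), 31) 202 (np.int64(231), np.int64(324), 25) 208 (np.int64(231), np.int64(325), 25) 214 (np.int64(230), np.int64(326), 26) 220 (np.int64(229), np.int64(327), 26) 226 (np.int64(228), np.int64(328), 27) 232 (np.int64(227), np.int64(329), 28) 238 (np.int64(226), np.int64(330), 28) 244 (np.int64(225), np.int64(331), 28) 250 0 256 0 262 0 268 0 274 0 280 (np.int64(240), np.int64(292), 45) 286 (np.int64(226), np.int64(330), 35) 292 (np.int64(223), np.int64(333), 103) 298 (np.int64(224), np.int64(332), 60) [497.43787861 -43.28426809  45.67389605] [ 0.03001979  0.16361165 -3.44933934] 54.04513155975917
1.2 [[235.0, 175.0], [318.0, 175.0]] [[218.0, 270.0], [334.0, 270.0]]
1.4 [[237.0, 194.0], [316.0, 194.0]] [[218.0, 264.0], [334.0, 264.0]]
1.57 [[238.0, 211.0], [315.0, 211.0]] [[219.0, 259.0], [333.0, 259.0]]
ft_force: [-1.3, -0.0, -1.9]
123
130 0 136 0 142 0 148 0 15
[... 218 characters left out ...]
 23) 214 (np.int64(231), np.int64(324), 24) 220 (np.int64(230), np.int64(326), 26) 226 (np.int64(229), np.int64(327), 27) 232 (np.int64(228), np.int64(328), 26) 238 (np.int64(227), np.int64(329), 28) 244 (np.int64(226), np.int64(330), 26) 250 0 256 0 262 0 268 0 274 0 280 (np.int64(222), np.int64(334), 113) 286 (np.int64(223), np.int64(333), 106) 292 (np.int64(223), np.int64(333), 62) 298 0 [497.42638898 -43.0876803   45.6932396 ] [ 0.42376085 -0.20112551 -1.84706739] 53.8477579422782
1.2 [[235.0, 175.0], [318.0, 175.0]] [[218.0, 270.0], [334.0, 270.0]]
1.4 [[237.0, 194.0], [316.0, 194.0]] [[218.0, 264.0], [334.0, 264.0]]
1.57 [[238.0, 211.0], [315.0, 211.0]] [[219.0, 259.0], [333.0, 259.0]]
```

```bash
python3 -m handwheel '[{"hand":0.05395,"x":-0.0007,"y":0.005,"z":0,"spin":0},{"hand":0.05395,"x":-0.0014,"y":0.01,"z":0,"spin":0},{"hand":0.05395,"x":-0.002,"y":0.015,"z":0,"spin":0},{"hand":0.05395,"x":-0.0028,"y":0.02,"z":0,"spin":0},{"hand":0.05395,"x":-0.0028,"y":0.02,"z":0,"spin":0}]'|egrep 'ft'; python3 wl.py w19.pkl
```

```text
ft_force: [-0.3, 0.3, 1.1]
130 0 136 0 142 0 148 0 154 0 160 0 166 0 172 0 178 0 184 0 190 0 196 0 202 0 208 (np.int64(150), np.int64(316), 95) 214 (np.int64(150), np.int64(318), 34) 220 (np.int64(150), np.int64(320), 33) 226 (np.int64(150), np.int64(321), 29) 232 (np.int64(150), np.int64(323), 25) 238 (np.int64(231), np.int64(325), 23) 244 0 250 0 256 0 262 0 268 0 274 0 280 (np.int64(222), np.int64(333), 101) 286 (np.int64(222), np.int64(334), 109) 292 (np.int64(223), np.int64(333), 63) 298 (np.int64(225), np.int64(332), 98) [494.51385725 -22.32423135  45.70480828] [-0.2563251   0.87220037  0.99509457] 53.774373456647716
1.2 [[235.0, 175.0], [318.0, 175.0]] [[218.0, 270.0], [334.0, 270.0]]
1.4 [[237.0, 194.0], [316.0, 195.0]] [[218.0, 264.0], [334.0, 265.0]]
1.57 [[238.0, 212.0], [315.0, 212.0]] [[219.0, 260.0], [333.0, 260.0]]
```

```bash
python3 -m handwheel '[{"hand":0.045,"x":0,"y":0,"z":0,"spin":0},{"hand":0.045,"x":0,"y":0,"z":0,"spin":0},{"hand":0.045,"x":0,"y":0,"z":0,"spin":0},{"hand":0.045,"x":0,"y":0,"z":0.01,"spin":0},{"hand":0.045,"x":0,"y":0,"z":0.01,"spin":0},{"hand":0.045,"x":0.006,"y":-0.03,"z":0.01,"spin":0},{"hand":0.045,"x":0.012,"y":-0.06,"z":0.01,"spin":0},{"hand":0.045,"x":0.015,"y":-0.09,"z":0.01,"spin":0},{"hand":0.045,"x":0.015,"y":-0.1,"z":0.01,"spin":0},{"hand":0.045,"x":0.015,"y":-0.1,"z":0.01,"spin":0},{"hand":0.045,"x":0.015,"y":-0.1,"z":0.005,"spin":0},{"hand":0.045,"x":0.015,"y":-0.1,"z":0.0015,"spin":0},{"hand":0.045,"x":0.015,"y":-0.1,"z":0.0015,"spin":0}]'; python3 fm.py; python3 wl.py w20.pkl
```

```text
t: 36.35
eef_pos: [509.0, -121.9, 46.3]
tcp_rot: [-3.141, 0.001, 0.141]
ft_force: [0.3, 1.0, -3.1]
opening: 0.565
mean [ 0.07  0.38 -3.2  -0.04  0.01  0.02] open 53.74 z [ 509.6 -122.2   47.1]
130 0 136 0 142 0 148 0 154 0 160 0 166 0 172 0 178 0 184 0 190 0 196 0 202 0 208 (np.int64(238), np.int64(318), 81) 214 (np.int64(237), np.int64(319), 21) 220 (np.int64(235), np.int64(321), 23) 226 (np.int64(234), np.int64(323), 24) 232 (np.int64(232), np.int64(324), 24) 238 (np.int64(230), np.int64(326), 26) 244 0 250 0 256 (np.int64(226), np.int64(320), 11) 262 (np.int64(328), np.int64(328), 1) 268 (np.int64(258), np.int64(319), 4) 274 (np.int64(222), np.int64(334), 113) 280 (np.int64(222), np.int64(334), 112) 286 (np.int64(221), np.int64(334), 114) 292 (np.int64(222), np.int64(333), 70) 298 (np.int64(224), np.int64(331), 99) [ 509.66360572 -122.4185676    47.20212443] [-0.89261407  0.76875099 -3.24161953] 53.944120122958644
1.2 [[235.0, 175.0], [318.0, 175.0]] [[218.0, 270.0], [334.0, 270.0]]
1.4 [[237.0, 194.0], [316.0, 194.0]] [[218.0, 264.0], [334.0, 264.0]]
1.57 [[238.0, 211.0], [315.0, 211.0]] [[219.0, 259.0], [334.0, 260.0]]
```

```bash
python3 -m handwheel '[{"hand":0.045,"x":0,"y":0,"z":-0.002,"spin":0},{"hand":0.045,"x":0,"y":0,"z":-0.002,"spin":0},{"hand":0.05394,"x":0,"y":0,"z":-0.002,"spin":0},{"hand":0.05394,"x":0,"y":0,"z":-0.002,"spin":0},{"hand":0.05394,"x":0,"y":0,"z":-0.002,"spin":0}]'|egrep 'eef|ft'; python3 -m handwheel '[{"hand":0.05393,"x":-0.0007,"y":0.005,"z":0,"spin":0},{"hand":0.05393,"x":-0.0014,"y":0.010,"z":0,"spin":0},{"hand":0.05393,"x":-0.002,"y":0.015,"z":0,"spin":0},{"hand":0.05393,"x":-0.0028,"y":0.02,"z":0,"spin":0},{"hand":0.05393,"x":-0.0035,"y":0.025,"z":-0.001,"spin":0},{"hand":0.05393,"x":-0.0042,"y":0.03,"z":-0.002,"spin":0},{"hand":0.05393,"x":-0.005,"y":0.035,"z":-0.0035,"spin":0},{"hand":0.05393,"x":-0.005,"y":0.035,"z":-0.0035,"spin":0}]'|egrep 'eef|ft'; python3 fm.py; sed -i 's/^for ph in.*/for ph in (1.57,1.77,1.97,2.17,2.5,3.14):/;s/f(78,12),f(-8,12)/f(78,-14),f(-8,-14),f(-8,12)/' wl.py; python3 wl.py w21.pkl
```

```text
eef_pos: [509.9, -123.0, 45.6]
ft_force: [-0.9, 0.6, 4.8]
eef_pos: [504.5, -87.1, 41.7]
ft_force: [-1.1, -0.4, 2.3]
mean [-0.79 -0.41  1.89 -0.09  0.22 -0.01] open 54.06 z [504.7 -88.   41.7]
130 0 136 0 142 0 148 0 154 0 160 0 166 0 172 0 178 0 184 0 190 0 196 0 202 0 208 0 214 0 220 0 226 0 232 0 238 (np.int64(240), np.int64(316), 17) 244 (np.int64(237), np.int64(319), 12) 250 0 256 0 262 0 268 0 274 (np.int64(221), np.int64(335), 115) 280 (np.int64(221), np.int64(334), 112) 286 (np.int64(221), np.int64(335), 115) 292 (np.int64(221), np.int64(335), 72) 298 (np.int64(221), np.int64(334), 73) [504.69040527 -88.06050357  41.69441017] [-0.46040836 -0.84437407  2.06729402] 54.16082410010723
1.57 [[239.0, 246.0], [314.0, 246.0]] [[221.0, 308.0], [331.0, 309.0]] [[219.0, 259.0], [333.0, 259.0]]
1.77 [[239.0, 268.0], [314.0, 268.0]] [[220.0, 308.0], [332.0, 308.0]] [[219.0, 255.0], [333.0, 255.0]]
1.97 [[239.0, 291.0], [315.0, 291.0]] [[219.0, 306.0], [333.0, 306.0]] [[220.0, 251.0], [332.0, 251.0]]
2.17 [[238.0, 313.0], [315.0, 313.0]] [[218.0, 302.0], [334.0, 303.0]] [[221.0, 248.0], [331.0, 248.0]]
2.5 [[235.0, 352.0], [318.0, 352.0]] [[217.0, 294.0], [335.0, 294.0]] [[223.0, 246.0], [330.0, 246.0]]
3.14 [[225.0, 423.0], [328.0, 423.0]] [[217.0, 273.0], [335.0, 273.0]] [[225.0, 251.0], [327.0, 252.0]]
```

```bash
python3 -m handwheel '[{"hand":0.05393,"x":-0.0007,"y":0.005,"z":-0.001,"spin":0},{"hand":0.05393,"x":-0.0014,"y":0.010,"z":-0.0025,"spin":0},{"hand":0.05393,"x":-0.002,"y":0.015,"z":-0.0045,"spin":0},{"hand":0.05393,"x":-0.0028,"y":0.02,"z":-0.007,"spin":0},{"hand":0.05393,"x":-0.0035,"y":0.025,"z":-0.0095,"spin":0},{"hand":0.05393,"x":-0.0042,"y":0.03,"z":-0.0125,"spin":0},{"hand":0.05393,"x":-0.0042,"y":0.03,"z":-0.0125,"spin":0}]'|egrep 'eef|ft'; sed -i 's/f(78,-14),f(-8,-14),f(-8,12)/f(78,12),f(-8,-14),f(-8,12)/' wl.py; python3 wl.py w22.pkl
```

```text
eef_pos: [500.1, -56.9, 28.5]
ft_force: [-0.2, 1.5, 0.6]
130 0 136 0 142 0 148 0 154 0 160 0 166 0 172 0 178 0 184 0 190 0 196 0 202 0 208 0 214 0 220 0 226 0 232 0 238 0 244 0 250 0 256 0 262 0 268 0 274 0 280 (np.int64(220), np.int64(336), 113) 286 (np.int64(220), np.int64(336), 71) 292 (np.int64(219), np.int64(336), 72) 298 (np.int64(221), np.int64(335), 109) [500.209254   -57.34926493  28.7277138 ] [-0.0876853   1.10621793  0.70600308] 53.91509995088369
1.57 [[238.0, 212.0], [315.0, 212.0]] [[221.0, 309.0], [331.0, 309.0]] [[219.0, 260.0], [333.0, 260.0]]
1.77 [[239.0, 233.0], [314.0, 233.0]] [[220.0, 309.0], [332.0, 309.0]] [[219.0, 255.0], [333.0, 255.0]]
1.97 [[239.0, 254.0], [314.0, 254.0]] [[219.0, 307.0], [333.0, 307.0]] [[220.0, 251.0], [332.0, 252.0]]
2.17 [[239.0, 276.0], [314.0, 276.0]] [[218.0, 303.0], [334.0, 303.0]] [[221.0, 249.0], [331.0, 249.0]]
2.5 [[238.0, 314.0], [315.0, 314.0]] [[217.0, 295.0], [335.0, 295.0]] [[223.0, 247.0], [330.0, 247.0]]
3.14 [[231.0, 388.0], [322.0, 388.0]] [[217.0, 273.0], [335.0, 273.0]] [[225.0, 252.0], [328.0, 252.0]]
```

```bash
python3 -m handwheel '[{"hand":0.05393,"x":-0.001,"y":0.008,"z":-0.0065,"spin":0},{"hand":0.05393,"x":-0.002,"y":0.0147,"z":-0.013,"spin":0},{"hand":0.05393,"x":-0.0027,"y":0.0195,"z":-0.0195,"spin":0},{"hand":0.05393,"x":-0.0034,"y":0.024,"z":-0.0258,"spin":0},{"hand":0.05393,"x":-0.0039,"y":0.0275,"z":-0.033,"spin":0},{"hand":0.05393,"x":-0.0043,"y":0.0305,"z":-0.04,"spin":0},{"hand":0.05393,"x":-0.0046,"y":0.0325,"z":-0.046,"spin":0},{"hand":0.05393,"x":-0.0047,"y":0.0335,"z":-0.05,"spin":0},{"hand":0.05393,"x":-0.0047,"y":0.0335,"z":-0.05,"spin":0}]'; python3 fm.py
```

```text
t: 39.22
eef_pos: [495.3, -24.4, -21.9]
tcp_rot: [-3.141, 0.001, 0.141]
ft_force: [-0.4, -0.3, -1.9]
opening: 0.566
mean [-0.22 -0.26 -2.04 -0.05  0.14 -0.06] open 53.94 z [495.6 -24.8 -20.9]
```

```bash
python3 -m handwheel '[{"hand":0.07,"x":0,"y":0,"z":0,"spin":0},{"hand":0.07,"x":0,"y":0,"z":0,"spin":0},{"hand":0.07,"x":0,"y":0,"z":0,"spin":0},{"hand":0.07,"x":0,"y":0,"z":0,"spin":0},{"hand":0.07,"x":0,"y":0,"z":0,"spin":0},{"hand":0.07,"x":0,"y":0,"z":0.03,"spin":0},{"hand":0.07,"x":0,"y":0,"z":0.07,"spin":0},{"hand":0.07,"x":0,"y":0,"z":0.11,"spin":0},{"hand":0.07,"x":0.01,"y":-0.04,"z":0.15,"spin":0},{"hand":0.07,"x":0.01,"y":-0.08,"z":0.15,"spin":0},{"hand":0.07,"x":0.01,"y":-0.12,"z":0.15,"spin":0},{"hand":0.07,"x":0.01,"y":-0.12,"z":0.15,"spin":0},{"hand":0.07,"x":0.01,"y":-0.12,"z":0.15,"spin":0}]'
cat > blue.py <<'E'
from h import *
import pickle,sys
w=read_camera("wrist"); pickle.dump(w,open(sys.argv[1],"wb")); z=float(sys.argv[2])
h=cv2.cvtColor(w["img"],cv2.COLOR_RGB2HSV); m=((h[:,:,0]>100)&(h[:,:,0]<125)&(h[:,:,1]>130)&(h[:,:,2]>50)).astype(np.uint8)
n,L,st,_=cv2.connectedComponentsWithStats(m); k=1+np.argmax(st[1:,4]); ys,xs=np.nonzero(L==k); print(st[k])
b=cv2.boxPoints(cv2.minAreaRect(np.c_[xs,ys].astype(np.float32))); P=np.array([px2w(w,*p,z) for p in b]); print(b.round(0).tolist(),P.round(1).tolist(),P.mean(0).round(1))
hull=cv2.convexHull(np.c_[xs,ys].astype(np.float32)); q=cv2.approxPolyDP(hull,6,True)[:,0]; print("poly",[(p.round(0).tolist(),px2w(w,*p,z)[:2].round(1).tolist()) for p in q])
E
python3 blue.py w23.pkl 26
```

```text
t: 40.45
eef_pos: [505.7, -146.9, 129.4]
tcp_rot: [3.141, -0.001, 0.137]
ft_force: [-0.3, 0.8, -0.1]
opening: 0.736
[ 251   34   73  116 6116]
[[251.0, 149.0], [251.0, 34.0], [323.0, 34.0], [323.0, 149.0]] [[478.0, -100.5, 26.0], [468.0, -15.3, 26.0], [521.8, -7.9, 26.0], [536.5, -92.4, 26.0]] [501.1 -54.   26. ]
poly [([321.0, 34.0], [520.3, -8.1]), ([319.0, 148.0], [533.1, -92.0]), ([254.0, 149.0], [480.4, -100.1]), ([251.0, 35.0], [468.1, -16.0])]
```

```bash
python3 -m handwheel '[{"hand":0,"x":0.025,"y":0.2,"z":0.06,"spin":0},{"hand":0,"x":0.025,"y":0.2,"z":0.06,"spin":0},{"hand":0,"x":0.025,"y":0.2,"z":0.06,"spin":0},{"hand":0,"x":0.025,"y":0.2,"z":0.06,"spin":0},{"hand":0,"x":0.025,"y":0.2,"z":0.06,"spin":0},{"hand":0,"x":0.025,"y":0.2,"z":0.06,"spin":0},{"hand":0,"x":0.025,"y":0.2,"z":0.06,"spin":0},{"hand":0,"x":0.025,"y":0.2,"z":0.06,"spin":0},{"hand":0,"x":0.025,"y":0.2,"z":0.06,"spin":0}]'
python3 - <<'E'
from h import *
import pickle
w=read_camera("wrist"); pickle.dump(w,open("w24.pkl","wb")); g=w["img"]
h=cv2.cvtColor(g,cv2.COLOR_RGB2HSV); m=((h[:,:,0]>5)&(h[:,:,0]<20)&(h[:,:,1]>170)&(h[:,:,2]>120)); m[280:]=0
ys,xs=np.nonzero(m); print("orange",len(xs),xs.min(),xs.max(),ys.min(),ys.max(),xs.mean(),ys.mean(),px2w(w,xs.mean(),ys.mean(),40).round(1))
m=((g.min(2)>190)).astype(np.uint8); m[270:]=0
n,L,st,_=cv2.connectedComponentsWithStats(m)
for k in range(1,n):
    if st[k,4]>400:
        ys,xs=np.nonzero(L==k); q=cv2.approxPolyDP(cv2.convexHull(np.c_[xs,ys].astype(np.float32)),6,True)[:,0]; print(st[k],[(p.tolist(),px2w(w,*p,55)[:2].round(1).tolist()) for p in q])
cv2.imwrite("pics/w24.png",g[:,:,::-1])
E
```

```text
t: 41.25
eef_pos: [530.1, 55.2, 188.5]
tcp_rot: [-3.142, 0.001, 0.14]
ft_force: [0.0, -0.5, -0.0]
opening: 0.162
orange 391 233 267 66 98 247.50895140664963 84.91304347826087 [489.3 153.1  40. ]
[  235    11   187   186 23155] [([420.0, 43.0], [629.5, 205.2]), ([375.0, 196.0], [620.3, 71.6]), ([254.0, 171.0], [505.3, 79.0]), ([235.0, 57.0], [477.6, 172.8]), ([242.0, 16.0], [479.9, 204.5]), ([289.0, 11.0], [517.6, 213.5])]
```

Run:
```python
from h import *
import pickle
w=pickle.load(open("w24.pkl","rb")); g=w["img"]
h=cv2.cvtColor(g,cv2.COLOR_RGB2HSV)
for y in range(62,102):
    print(y,''.join('#' if (5<h[y,x,0]<20 and h[y,x,1]>150 and h[y,x,2]>200) else 'o' if (5<h[y,x,0]<20 and h[y,x,1]>150 and h[y,x,2]>60) else ('W' if g[y,x].min()>190 else '+' if g[y,x].min()>90 else '.') for x in range(222,290)))
print(np.array(w["T"])[:3,3],[np.round(w2px(w,(567.2+a*.9974+b*.0715,142.4-a*.0715+b*.9974,z))) .tolist() for a,b,z in [(-86,0,48),(-86,0,22),(-86,5,48),(-58,0,55)]])
t=pickle.load(open("top.pkl","rb"))
P=np.array([px2w(t,u/4+190,v/4+170,55) for u,v in [(78,35),(230,45),(218,182),(62,170)]]);print(P.round(0),P.mean(0))
```

```text
62 ..........++W+++++WWWWWWWWWWWWWWWWWWWWW++++WWW+++++++WWWWWWWWWWWWWWW
63 .........+++W+++++++++WWWWWWWWWWWWWWWW+++++WWW++++++WWWWWWWWWWWWWWWW
64 .........+++++++#####+++++WWWWWWWWWWWW+++++WWW++++++WWWWWWWWWWWWWWWW
65 .........+++++++#########++++++WWWWWWW+++++WW+++++++WWWWWWWWWWWWWWWW
66 .........+++++++##############+++++WWW+++++WW+++++++WWWWWWWWWWWWWWWW
67 .........+++++++##################+++W+++++WW+++++++WWWWWWWWWWWWWWWW
68 .........+++++++####################+++++++WW++++++WWWWWWWWWWWWWWWWW
69 ........++++++++#####################+++++WWW++++++WWWWWWWWWWWWWWWWW
70 ........+++++..######################+++++WWW++++++WWWWWWWWWWWWWWWWW
71 ........++++#########################.++++WW+++++++WWWWWWWWWWWWWWWWW
72 ........++++#########################o++++WW+++++++WWWWWWWWWWWWWWWWW
73 ........++++#########################o.+++WW++++++WWWWWWWWWWWWWWWWWW
74 ........+++##########################o.+++++++++++WWWWWWWWWWWWWWWWWW
75 .......++++#############oo##########oo.+++++++++++WWWWWWWWWWWWWWWWWW
76 .......++++#############oo##########o.++++++++.+++WWWWWWWWWWWWWWWWWW
77 .......++++######
[... 1297 characters left out ...]
..o#########oo####o+WWWWWWWWWWWWWWWWWWWWWWWWWWWWWW
96 ....++W++++++++++++++...oo##ooo#####o+WWWWWWWWWWWWWWWWWWWWWWWWWWWWWW
97 ....++W+++++W++++++++++++++...o#####o+WWWWWWWWWWWWWWWWWWWWWWWWWWWWWW
98 ....++W+++++WW++++++++++++++++++.###.WWWWWWWWWWWWWWWWWWWWWWWWWWWWWWW
99 ...+++++++++WWWWWWW++++++++++++++...+WWWWWWWWWWWWWWWWWWWWWWWWWWWWWWW
100 ...++++++++WWWWWWWWWWWWW+++++++++...+WWWWWWWWWWWWWWWWWWWWWWWWWWWWWWW
101 ...++++++++WWWWWWWWWWWWWW+++++++...+++++WWWWWWWWWWWWWWWWWWWWWWWWWWWW
[520.20468239 132.53632691 383.83734141] [[237.0, 88.0], [240.0, 90.0], [238.0, 82.0], [268.0, 95.0]]
[[631. 199.  55.]
 [623.  65.  55.]
 [501.  74.  55.]
 [511. 210.  55.]] [566.51766525 137.00160444  55.        ]
```

Run:
```python
from h import *
import pickle
w=pickle.load(open("w24.pkl","rb")); k=px2w(w,239.5,76.5,48); d=k-[567.4,142,0]; c,s=np.cos(np.radians(-4.1)),np.sin(np.radians(-4.1)); print(k,"bay",c*d[0]+s*d[1],-s*d[0]+c*d[1])
```

```text
[482.27476589 158.48962181  48.        ] bay -86.08634597968401 10.36118460399156
```

Run:
```python
from h import *
import pickle
w=pickle.load(open("w24.pkl","rb"))["img"][:,:,::-1]; s0=pickle.load(open("side.pkl","rb")); s=s0["img"][:,:,::-1]
R=lambda a,W,H:cv2.resize(a,(W,H),interpolation=cv2.INTER_CUBIC)
a=R(w[40:120,215:295],400,400); b=R(s[165:215,230:280],400,400); c=read_camera("side")["img"][175:255,230:310,::-1]
cv2.imwrite("pics/last.png",np.vstack([np.hstack([a,b]),np.hstack([R(c,200,200),R(w[0:220,200:450],227,200),R(pickle.load(open("w23.pkl","rb"))["img"][10:190,200:370,::-1],189,200),np.zeros((200,184,3),np.uint8)])]))
print([np.round((np.array(w2px(s0,(567.4+x*.9974+y*.0715,142-x*.0715+y*.9974,z)))-[230,165])*8).tolist() for x,y,z in [(-86,10.4,48),(-86,10.4,22),(-86,-5,22),(-86,-5,48),(-58,0,55)]])
```

```text
[[113.0, 114.0], [114.0, 165.0], [120.0, 185.0], [119.0, 134.0], [183.0, 106.0]]
```

View pics/last.png

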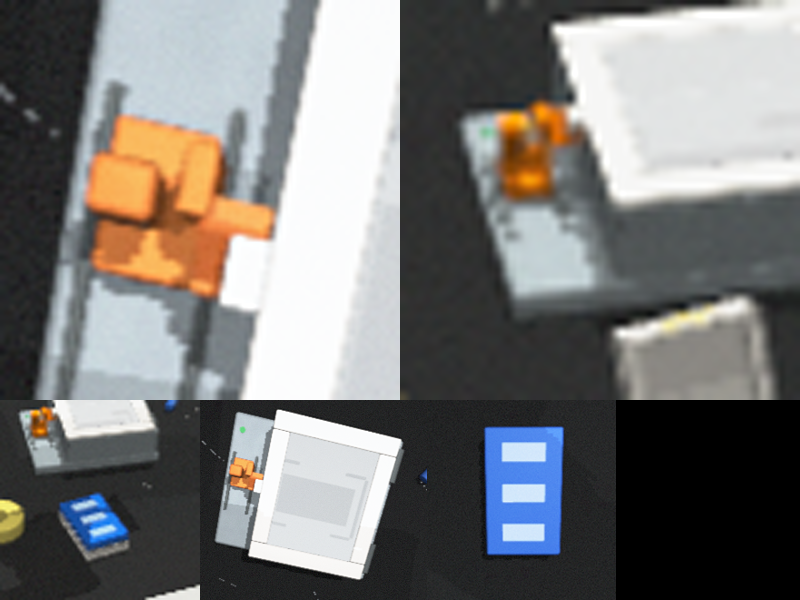

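```bash
python3 -m handwheel '[{"hand":0,"x":-0.056,"y":0.0755,"z":-0.06,"spin":15.6},{"hand":0,"x":-0.056,"y":0.0755,"z":-0.06,"spin":15.6},{"hand":0,"x":-0.056,"y":0.0755,"z":-0.06,"spin":15.6},{"hand":0,"x":-0.056,"y":0.0755,"z":-0.06,"spin":15.6},{"hand":0,"x":-0.056,"y":0.0755,"z":-0.06,"spin":15.6},{"hand":0,"x":-0.056,"y":0.0755,"z":-0.06,"spin":15.6},{"hand":0,"x":-0.056,"y":0.0755,"z":-0.06,"spin":15.6},{"hand":0,"x":-0.056,"y":0.0755,"z":-0.06,"spin":15.6},{"hand":0,"x":-0.056,"y":0.0755,"z":-0.06,"spin":15.6},{"hand":0,"x":-0.056,"y":0.0755,"z":-0.06,"spin":15.6},{"hand":0,"x":-0.056,"y":0.0755,"z":-0.06,"spin":15.6},{"hand":0,"x":-0.056,"y":0.0755,"z":-0.06,"spin":15.6},{"hand":0,"x":-0.056,"y":0.0755,"z":-0.09,"spin":15.6},{"hand":0,"x":-0.056,"y":0.0755,"z":-0.12,"spin":15.6},{"hand":0,"x":-0.056,"y":0.0755,"z":-0.15,"spin":15.6},{"hand":0,"x":-0.056,"y":0.0755,"z":-0.15,"spin":15.6}]'; python3 -c "from cell import state;print(state()['joints'])"
```

```text
t: 42.68
eef_pos: [472.5, 130.0, 35.1]
tcp_rot: [-3.135, 0.001, 1.497]
ft_force: [0.0, 0.4, 0.5]
opening: 0.007
[ 1.33477322e-01  5.37057529e-01  2.02931258e+00  1.83430052e-04
  5.82277524e-01 -1.36335110e+00]
```

```bash
python3 -m handwheel '[{"hand":0,"x":0.001,"y":0,"z":-0.02,"spin":0},{"hand":0,"x":0.001,"y":0,"z":-0.031,"spin":0},{"hand":0,"x":0.001,"y":0,"z":-0.031,"spin":0},{"hand":0,"x":0.001,"y":0.006,"z":-0.031,"spin":0},{"hand":0,"x":0.001,"y":0.012,"z":-0.031,"spin":0},{"hand":0,"x":0.001,"y":0.012,"z":-0.031,"spin":0}]'|egrep 'eef|ft'; python3 -m handwheel '[{"hand":0,"x":0,"y":0.003,"z":0,"spin":0},{"hand":0,"x":0,"y":0.006,"z":0,"spin":0},{"hand":0,"x":0,"y":0.006,"z":0,"spin":0}]'|egrep 'eef|ft';python3 -m handwheel '[{"hand":0,"x":0,"y":0.003,"z":0,"spin":0},{"hand":0,"x":0,"y":0.003,"z":0,"spin":0}]'|egrep 'eef|ft'; python3 fm.py
```

```text
eef_pos: [476.3, 144.0, 9.4]
ft_force: [0.3, 0.4, -0.0]
eef_pos: [476.0, 149.4, 8.7]
ft_force: [0.5, -1.4, 1.6]
eef_pos: [475.8, 152.3, 8.3]
ft_force: [0.5, -3.1, 1.1]
mean [ 0.74 -2.38  1.73 -0.37 -0.12 -0.04] open 0.48 z [475.7 151.9   8.2]
```

```bash
python3 -m handwheel '[{"hand":0,"x":0,"y":0.0015,"z":0,"spin":0},{"hand":0,"x":0,"y":0.0015,"z":0,"spin":0},{"hand":0,"x":0,"y":0.0015,"z":0,"spin":0}]'|egrep 'eef|ft'
cat > cov.py <<'E'
from h import *
import pickle
s0=pickle.load(open("side.pkl","rb")); s=read_camera("side")
B=lambda x,y,z:(567.4+x*.9974+y*.0715,142-x*.0715+y*.9974,z)
d=np.abs(s["img"].astype(int)-s0["img"]).max(2)>40
for a in (0,.3,.8,1.3,1.75):
    pts=[w2px(s,B(60-118*np.cos(a),y,52+118*np.sin(a))) for y in(-68,68)]; h=[w2px(s,B(60,y,52)) for y in(68,-68)]
    m=np.zeros(d.shape,np.uint8); cv2.fillConvexPoly(m,np.array(pts+h).round().astype(np.int32),1)
    g=s["img"][m>0]; print(a,"mean grey",g.mean().round(0),"whitefrac",(g.min(1)>180).mean().round(2),"changed",d[m>0].mean().round(2))
E
python3 cov.py
```

```text
eef_pos: [475.8, 153.5, 8.2]
ft_force: [0.3, -2.8, 1.7]
0 mean grey 88.0 whitefrac 0.01 changed 0.98
0.3 mean grey 86.0 whitefrac 0.01 changed 0.82
0.8 mean grey 71.0 whitefrac 0.0 changed 0.54
1.3 mean grey 75.0 whitefrac 0.02 changed 0.23
1.75 mean grey 56.0 whitefrac 0.01 changed 0.06
```

```bash
python3 -m handwheel '[{"hand":0,"x":0,"y":-0.01,"z":0,"spin":0},{"hand":0,"x":0,"y":-0.018,"z":0,"spin":0},{"hand":0,"x":-0.01,"y":-0.018,"z":0.04,"spin":0},{"hand":0.075,"x":-0.02,"y":-0.05,"z":0.08,"spin":-1},{"hand":0.075,"x":-0.02,"y":-0.09,"z":0.11,"spin":-2.4},{"hand":0.075,"x":-0.02,"y":-0.13,"z":0.11,"spin":-3.8},{"hand":0.075,"x":-0.01,"y":-0.17,"z":0.11,"spin":-5.2},{"hand":0.075,"x":0.02,"y":-0.2,"z":0.11,"spin":-6.6},{"hand":0.075,"x":0.02,"y":-0.22,"z":0.11,"spin":-8},{"hand":0.075,"x":0.02,"y":-0.22,"z":0.11,"spin":-9.4},{"hand":0.075,"x":0.02,"y":-0.22,"z":0.11,"spin":-10.8},{"hand":0.075,"x":0.02,"y":-0.22,"z":0.11,"spin":-12.2},{"hand":0.075,"x":0.02,"y":-0.22,"z":0.11,"spin":-13.6},{"hand":0.075,"x":0.02,"y":-0.22,"z":0.11,"spin":-15},{"hand":0.075,"x":0.02,"y":-0.22,"z":0.11,"spin":-15.6},{"hand":0.075,"x":0.02,"y":-0.22,"z":0.11,"spin":-15.6}]'; python3 cov.py
```

```text
t: 45.38
eef_pos: [495.2, -67.1, 118.0]
tcp_rot: [-3.141, 0.0, 0.137]
ft_force: [0.4, -0.2, 0.3]
opening: 0.782
0 mean grey 86.0 whitefrac 0.09 changed 0.91
0.3 mean grey 82.0 whitefrac 0.1 changed 0.76
0.8 mean grey 52.0 whitefrac 0.0 changed 0.56
1.3 mean grey 68.0 whitefrac 0.01 changed 0.36
1.75 mean grey 78.0 whitefrac 0.03 changed 0.35
```

```bash
python3 - <<'E'
from h import *
import pickle
t0=pickle.load(open("top.pkl","rb")); t=read_camera("top"); pickle.dump(t,open("t25.pkl","wb"))
for c in (t0,t):
    g=c["img"][175:235,200:255]; print('\n'.join(''.join(' .:-=+*#%@'[min(9,int(p)//26)] for p in r) for r in g.mean(2)[::2])); print()
E
python3 blue.py w25.pkl 26
```

```text
.......................................................
.......................................................
........=@@@%%#**==-+*+==-::...........................
........%@@@@@@@@@@@@@@@@@@@@@@@@@@@%###**===+=:.......
........@@@@%@@@@@@@@@@@@@@@@@@@@@@@@@@@@@@@@@@+.......
........@@@@%%%%%%%######%%%%%%%%%%%%@@@@@@@@@%=.......
.......:@@@@#%%%%%%#%%%%%%%%%%%%%%%%%%%%%%@@@@*:.......
.......#@@@@%%%%%%%%%%%##########%%%%#%%%#@@@@+........
.......%@@@@%%%%%%%%%%###########%%%%%%%%#@@@@+........
.......@@@@%%%%%%%%%%%%##########%%%%%%%%@@@@@+........
.......@@@@%%%%%%%%%%%###########%%%%%%%%@@@@@=........
......-@@@@%%%%%%%%%%%###########%%%%%%%%@@@@#-.....:..
......#@@@@%%%%%%%%%%%###########%%%%%%%#@@@@*.........
......@@@@@%%%%%%%%%%%###########%%%%%%%%@@@@+.........
......@@@@%%%%%%%%%%%%##########%%%%%%%%#@@@@+.........
.:...:@@@@%%%%%%%%%%%###########%%%%%%%%@@@@@+.........
.....=@@@@%*%%%%%#%%%###########%%%%%%%%@@@@%=.........
.....%@@@@@@@@@@@@@@@@@@@@@@@%%%%####%%#@@@@*:.........
.....@@@@@@@@@@@@@@@@@@@@@@@@@@@@@@@@@@%@@@@*..........
.......=-:::--=***#####@@%%@@@@@@@@@
[... 1903 characters left out ...]
********#*-..........
......#%%#*##%***++===:--=-*###****##*****#*:..........
......+++++++*++++*++**-:--====++**##*****#+...........
.................. =:...:::---=====+++++**#=...........
.......................................................
.......................................................
................=:.....................................

[ 251  143   70  104 5167]
[[251.0, 143.0], [320.0, 143.0], [320.0, 246.0], [251.0, 246.0]] [[467.4, -14.8, 26.0], [521.1, -7.1, 26.0], [536.1, -92.0, 26.0], [478.0, -100.3, 26.0]] [500.6 -53.6  26. ]
poly [([319.0, 143.0], [520.3, -7.2]), ([317.0, 244.0], [533.2, -90.6]), ([254.0, 245.0], [480.4, -99.1]), ([252.0, 144.0], [468.3, -15.5])]
```

```bash
python3 -m handwheel '[{"hand":0.075,"x":0.0055,"y":0.0135,"z":-0.03,"spin":0},{"hand":0.075,"x":0.0055,"y":0.0135,"z":-0.07,"spin":0},{"hand":0.075,"x":0.0055,"y":0.0135,"z":-0.11,"spin":0},{"hand":0.075,"x":0.0055,"y":0.0135,"z":-0.13,"spin":0},{"hand":0.075,"x":0.0055,"y":0.0135,"z":-0.139,"spin":0},{"hand":0.075,"x":0.0055,"y":0.0135,"z":-0.139,"spin":0},{"hand":0.045,"x":0.0055,"y":0.0135,"z":-0.139,"spin":0},{"hand":0.045,"x":0.0055,"y":0.0135,"z":-0.139,"spin":0},{"hand":0.045,"x":0.0055,"y":0.0135,"z":-0.139,"spin":0},{"hand":0.045,"x":0.0055,"y":0.0135,"z":-0.139,"spin":0},{"hand":0.045,"x":0.0055,"y":0.0135,"z":-0.139,"spin":0},{"hand":0.045,"x":0.0055,"y":0.0135,"z":-0.139,"spin":0},{"hand":0.045,"x":0.0055,"y":0.0135,"z":-0.139,"spin":0},{"hand":0.045,"x":0.0055,"y":0.0135,"z":-0.139,"spin":0}]'; python3 -m handwheel '[{"hand":0.045,"x":0,"y":0,"z":0.02,"spin":0},{"hand":0.045,"x":0,"y":0,"z":0.03,"spin":0},{"hand":0.045,"x":0,"y":0,"z":0.03,"spin":0}]' | egrep 'eef|ft|op'; python3 fm.py
python3 - <<'E'
from h import *
import pickle
t=pickle.load(open("t25.pkl","rb")); print(px2w(t,227.5,200,14)+[1.7,3.8,0])
g=t["img"].mean(2)
for y in range(186,216,3): print(y,g[y,205:250].astype(int).tolist())
E
```

```text
t: 46.7
eef_pos: [501.5, -53.2, -19.6]
tcp_rot: [3.141, -0.001, 0.141]
ft_force: [-2.2, 0.6, 9.1]
opening: 0.564
eef_pos: [502.3, -53.2, 11.2]
ft_force: [0.5, 0.5, -3.2]
opening: 0.566
mean [-0.2   0.39 -3.21 -0.07  0.05  0.01] open 54.12 z [501.1 -53.    9. ]
[563.74442158 141.94142723  14.        ]
186 [45, 39, 29, 203, 111, 69, 113, 119, 111, 193, 205, 206, 208, 169, 85, 159, 177, 170, 170, 172, 176, 175, 173, 177, 148, 139, 140, 86, 75, 70, 55, 55, 141, 181, 190, 135, 122, 120, 178, 189, 160, 143, 68, 36, 29]
189 [35, 36, 57, 136, 80, 92, 116, 113, 193, 206, 205, 203, 206, 144, 68, 194, 214, 165, 84, 53, 56, 53, 55, 52, 56, 69, 75, 70, 117, 199, 218, 184, 85, 192, 213, 187, 181, 182, 208, 213, 205, 110, 35, 34, 28]
192 [39, 32, 152, 96, 72, 112, 115, 111, 193, 203, 204, 200, 200, 190, 179, 205, 214, 128, 63, 63, 60, 63, 62, 61, 62, 62, 59, 51, 150, 206, 215, 141, 84, 197, 213, 210, 210, 208, 210, 207, 224, 115, 30, 28, 31]
195 [34, 36, 218, 114, 68, 112, 116, 111, 195, 203, 201, 200, 200, 201, 202, 205, 214, 109, 55, 63, 62, 62, 64, 63, 66, 66, 60, 51, 184, 210, 209, 210, 209, 20
[... 639 characters left out ...]
5, 202, 204, 207, 209, 178, 212, 106, 32, 27, 30, 32]
207 [47, 187, 102, 84, 115, 111, 191, 204, 204, 202, 210, 174, 76, 190, 209, 179, 91, 58, 62, 63, 66, 64, 64, 63, 57, 60, 55, 200, 216, 214, 103, 188, 211, 206, 202, 203, 206, 207, 201, 156, 80, 28, 32, 31, 32]
210 [88, 103, 55, 93, 92, 104, 195, 207, 202, 203, 212, 149, 89, 198, 213, 202, 189, 184, 184, 190, 182, 181, 182, 180, 151, 142, 138, 198, 216, 173, 81, 193, 209, 207, 205, 205, 205, 209, 219, 124, 43, 27, 33, 32, 29]
213 [44, 31, 132, 94, 77, 74, 101, 113, 118, 104, 148, 157, 149, 125, 140, 109, 91, 100, 90, 99, 108, 104, 160, 188, 178, 176, 191, 150, 126, 150, 151, 176, 157, 170, 172, 162, 163, 184, 214, 115, 31, 30, 34, 30, 42]
```

```bash
python3 -m handwheel '[{"hand":0.045,"x":0,"y":0,"z":0.04,"spin":0},{"hand":0.045,"x":0,"y":0,"z":0.08,"spin":0},{"hand":0.045,"x":0.03,"y":0.03,"z":0.12,"spin":0},{"hand":0.045,"x":0.04,"y":0.06,"z":0.16,"spin":0},{"hand":0.045,"x":0.04,"y":0.093,"z":0.18,"spin":0},{"hand":0.045,"x":0.04,"y":0.093,"z":0.18,"spin":0},{"hand":0.045,"x":0.04,"y":0.093,"z":0.18,"spin":0}]'
python3 - <<'E'
from h import *
import pickle
w=read_camera("wrist"); pickle.dump(w,open("w26.pkl","wb")); g=w["img"].mean(2)
B=lambda x,y,z:(567.4+x*.9974+y*.0715,142-x*.0715+y*.9974,z)
# rectify bay floor (z=14) into bay coords, 2mm per cell
r=np.array([[g[int(np.clip(round(v),0,419)),int(np.clip(round(u),0,559))] for u,v in [w2px(w,B(x,y,20)) for y in np.arange(64,-66,-2)]] for x in np.arange(66,-70,-3)])
for i,row in zip(np.arange(66,-70,-3),r): print("%4d"%i,''.join(' .:-=+*#%@'[min(9,int(p)//26)] for p in row))
print(state()["eef_pos"],state()["opening"])
E
```

```text
t: 47.68
eef_pos: [542.5, 42.6, 191.3]
tcp_rot: [3.141, -0.004, 0.143]
ft_force: [-0.1, -0.0, -3.6]
opening: 0.564
  66 --:--:----:----=#%*%#*#*%####%#*#+*+****#*#*#+++:::::-:-::::::::=
  63 ---::---:--:----------:::------:-------:-:---::::::::::::-:::::::
  60 --:-------::----:-:---:-:-------------::-----::::::::::::::::::::
  57 :----------:----=--:-=-=---------=------=----:----:-:-::::---:-::
  54 :+++++++++++++++++++++++++++++++++++++++++++++==================-
  51 :+++++++++++++++++++++++++++*+*+*%*#*#*#+*#**+==================-
  48 :+++++%@@@@@@@%@@=:--:::--=-:-:-:=-:=:-:--=-:::-%%%%%+====%%%%%%+
  45 :+++++%@@@@@@@@#:*+-=+==-=-=#=#-+-+#+#=#=#=#=#%+:+%%%%====%%%%%%=
  42 :+++++*@@@@@@@@#.+#@@@@@@@@@@@@@@@@@@@@@@@@@@@@#.#%%%+=====%%%%%=
  39 :++++++%@@@@@@@+.=@@@@@%@%@@%@%@@@%@@%@%@%@@@@@%:=%%%%%===%%%%%%+
  36 :+++++#@%@@@@@@+.=@@@@@-::::::::::::::::::*@@@@%-:%%%%%%%%%%%%%%=
  33 :+++++@%@@@@@@@#:+@@@@#:-:::-:::::::::::::@@@@@*:=%%%%%%%%%%%%%%=
  30 :+++++@%%@@@@@@%.+@@@@%::::::-::::::::::::%@@@@%:=%%%%%%%%%%%%%%+
  27 :+++++%%@@@@@@@+.=%@@@@--:-:::::::::::::::*@@@@%-:%%%%%%%
[... 1640 characters left out ...]
+
 -45 :++++++%%%%%%@@*:#@@@@@@@@@@@%@@@@@@@@@@@@@%@@@%::%%%%%%%%%%%%%%=
 -48 :=====*%%%%%%%%%+-=+=+:+:=::+-+-+:-+-+-=:-+-+-+#==%%%%%%%%%%%%%%=
 -51 :=====#%%%#%%%%%%#-+--+-+-*+:+-*+*+-*+*+%*+*+#*+%%%%%%%%%%%%%%%%+
 -54 *--=-=*###*#*######*#*#%*###*####*#*####*####*#%####%##*####*##**
 -57 +*+#+#*%*+#+#*#*%*+#+#*%#+#*%*+*+#*%#*#*%**#*%***+#++*+#*+#*+*+#*
 -60 ##%#%#%#%*%%#%#%#%*#%#%*%%#%*%*#%*%##%#%##%#%##%*#+*#+****+*#+***
 -63 %%%%*++++++#+#*+#+#**#*==###+++++*=+++++*+++++*========*==*==*=**
 -66 %%%%%%@%@@@%@%%@@%@@@@@%%##*+++++*+++++%@@@@@@@%%%%%%%%%%%%%%%%%%
 -69 %@%%%%%@@@@%@%%@@%*#+#=+*##*+++++#=-=:-=+*++*=*%%%%%%%%%%%%%%%%%%
[541.49021226  41.23229351 189.45878888] 0.5618058859570091
```

```bash
python3 -m handwheel '[{"hand":0.045,"x":0.025,"y":0.1,"z":0,"spin":15.56},{"hand":0.045,"x":0.025,"y":0.1,"z":0,"spin":15.56},{"hand":0.045,"x":0.025,"y":0.1,"z":0,"spin":15.56},{"hand":0.045,"x":0.025,"y":0.1,"z":0,"spin":15.56},{"hand":0.045,"x":0.025,"y":0.1,"z":0,"spin":15.56},{"hand":0.045,"x":0.025,"y":0.1,"z":0,"spin":15.56},{"hand":0.045,"x":0.025,"y":0.1,"z":0,"spin":15.56},{"hand":0.045,"x":0.025,"y":0.1,"z":0,"spin":15.56},{"hand":0.045,"x":0.025,"y":0.1,"z":0,"spin":15.56},{"hand":0.045,"x":0.025,"y":0.1,"z":0,"spin":15.56},{"hand":0.045,"x":0.025,"y":0.1,"z":0,"spin":15.56},{"hand":0.045,"x":0.025,"y":0.1,"z":-0.03,"spin":15.56},{"hand":0.045,"x":0.025,"y":0.1,"z":-0.07,"spin":15.56},{"hand":0.045,"x":0.025,"y":0.1,"z":-0.11,"spin":15.56},{"hand":0.045,"x":0.025,"y":0.1,"z":-0.14,"spin":15.56},{"hand":0.045,"x":0.025,"y":0.1,"z":-0.14,"spin":15.56},{"hand":0.045,"x":0.025,"y":0.1,"z":-0.14,"spin":15.56}]'; python3 fm.py; python3 -c "
from cell import state; print(state()['tcp_rot'],state()['eef_pos'])"
```

```text
t: 49.15
eef_pos: [565.1, 139.0, 47.3]
tcp_rot: [-3.137, 0.001, 1.498]
ft_force: [0.5, 0.7, -2.4]
opening: 0.565
mean [ 0.36  0.01 -2.13  0.04  0.01 -0.02] open 53.84 z [567.2 139.7  50.8]
[ 3.13917470e+00 -5.32633262e-04  1.49802057e+00] [567.19293128 139.74889626  50.79681834]
```

```bash
python3 -m handwheel '[{"hand":0.045,"x":-0.0007,"y":0.0015,"z":-0.02,"spin":0},{"hand":0.045,"x":-0.0007,"y":0.0015,"z":-0.035,"spin":0},{"hand":0.045,"x":-0.0007,"y":0.0015,"z":-0.043,"spin":0},{"hand":0.045,"x":-0.0007,"y":0.0015,"z":-0.043,"spin":0},{"hand":0.045,"x":-0.0007,"y":0.0015,"z":-0.043,"spin":0}]'; python3 blue.py w27.pkl 52
```

```text
t: 49.72
eef_pos: [566.1, 141.5, 7.2]
tcp_rot: [3.14, -0.0, 1.498]
ft_force: [1.0, 0.1, -3.0]
opening: 0.565
[  216   195   125   115 10043]
[[216.0, 195.0], [340.0, 195.0], [340.0, 309.0], [216.0, 309.0]] [[521.4, 119.2, 52.0], [525.2, 172.1, 52.0], [580.0, 170.7, 52.0], [575.8, 112.6, 52.0]] [550.6 143.7  52. ]
poly [([337.0, 195.0], [525.1, 170.8]), ([335.0, 309.0], [579.9, 168.4]), ([221.0, 309.0], [576.0, 115.0]), ([219.0, 195.0], [521.5, 120.4])]
```

```bash
python3 -m handwheel '[{"hand":0.045,"x":0,"y":0,"z":-0.006,"spin":0},{"hand":0.045,"x":0,"y":0,"z":-0.009,"spin":0},{"hand":0.045,"x":0,"y":0,"z":-0.009,"spin":0}]'|egrep 'eef|ft';python3 -m handwheel '[{"hand":0.045,"x":0,"y":0,"z":-0.002,"spin":0},{"hand":0.045,"x":0,"y":0,"z":-0.002,"spin":0}]'|egrep 'eef|ft'; python3 -m handwheel '[{"hand":0.045,"x":0,"y":0,"z":-0.001,"spin":0},{"hand":0.045,"x":0,"y":0,"z":-0.001,"spin":0}]'|egrep 'eef|ft'; python3 fm.py
```

```text
eef_pos: [565.3, 141.4, -3.1]
ft_force: [-0.3, 0.6, -2.7]
eef_pos: [565.4, 141.5, -5.0]
ft_force: [-1.0, -0.2, -3.9]
eef_pos: [565.6, 141.5, -5.6]
ft_force: [-1.0, -0.7, 0.2]
mean [-0.79  0.2   0.88  0.03  0.16  0.01] open 53.6 z [565.6 141.5  -5.6]
```

```bash
python3 -m handwheel '[{"hand":0.066,"x":0,"y":0,"z":0,"spin":0},{"hand":0.066,"x":0,"y":0,"z":0,"spin":0},{"hand":0.066,"x":0,"y":0,"z":0,"spin":0},{"hand":0.066,"x":0,"y":0,"z":0,"spin":0},{"hand":0.066,"x":0,"y":0,"z":0.02,"spin":0},{"hand":0.066,"x":0,"y":0,"z":0.06,"spin":0},{"hand":0.066,"x":0,"y":0,"z":0.1,"spin":0},{"hand":0,"x":0,"y":0,"z":0.14,"spin":0},{"hand":0,"x":0,"y":0,"z":0.18,"spin":0},{"hand":0,"x":0,"y":0,"z":0.21,"spin":0},{"hand":0,"x":0.03,"y":-0.0025,"z":0.21,"spin":0},{"hand":0,"x":0.06,"y":-0.0045,"z":0.21,"spin":0},{"hand":0,"x":0.06,"y":-0.0045,"z":0.21,"spin":0}]'
python3 - <<'E'
from h import *
import pickle
w=read_camera("wrist"); pickle.dump(w,open("w28.pkl","wb")); g=w["img"].mean(2); h=cv2.cvtColor(w["img"],cv2.COLOR_RGB2HSV)
B=lambda x,y,z:(566.9+x*.9974+y*.0715,141.6-x*.0715+y*.9974,z)
for z in (40,20):
  for x in np.arange(57,-66,-3):
    s=""
    for y in np.arange(48,-50,-2):
        u,v=[int(np.clip(round(q),0,m)) for q,m in zip(w2px(w,B(x,y,z)),(559,419))]
        s+='b' if 100<h[v,u,0]<125 and h[v,u,1]>130 else ' .:-=+*#%@'[min(9,int(g[v,u])//26)]
    print("%4d"%x,s)
  print()
print(state()["eef_pos"])
E
```

```text
t: 51.58
eef_pos: [629.3, 136.4, 204.6]
tcp_rot: [3.138, -0.0, 1.498]
ft_force: [0.7, 0.3, -0.7]
opening: 0.329
  57 -------------------------------------------------
  54 ==-----=--==-==----=--=-==-=--=-----=-=--==---==-
  51 **+++++++++++++++++++++++++++++++++++++++++++++++
  48 *#*********+++++++++++++************+++++++++++++
  45 @@@@@@@@@%--------------------------::=@@@@@++++#
  42 @@@@@@@@=**bbbbbbbbbbbbbbbbbbbbbbbbbb+%-%@@@+++++
  39 @@@@@@@@--*bbbbbbbbbbbbbbbbbbbbbbbbbb+@:#@@@%++++
  36 @@@@@@@%:-#bbbbbbbbbbbbbbbbbbbbbbbbbb+-:@@@@@++++
  33 @@@@@@@@*:*bbbbbb@@@@@@%%%%%%%%*bbbbb==.+++++++++
  30 @@@@@@@@+:*bbbbb#@@@@@@@@@@@@@@#bbbbb==.+++++++++
  27 @@@@@@@@+:*bbbbb#@@@@@@@@@@@@@@#bbbbb==.=++++++++
  24 @@@@@@@@+:+bbbbb#@@@@@@@@@@@@@@#bbbbb==.=++++++++
  21 @@@@@@@@@@%bbbbbbbbbbbbbbbbbbbbbbbbbb=++++++*++++
  18 @@@@@@@@@@%bbbbbbbbbbbbbbbbbbbbbbbbbb=+++++*@++++
  15 @@@@@@@@@@%bbbbbbbbbbbbbbbbbbbbbbbbbb=+++++@@++++
  12 @@@@@@@@@@%bbbbbbbbbbbbbbbbbbbbbbbbbb=+++++#@%*++
   9 @@@@@@@@@@%bbbbbbbbbbbbbbbbbbbbbbbbbb=+++++#@@+++
   6 @@@@@@@@@@%bbbbb%@@@@@@@@@@@@@@%bbbbb=+++++#@@++
[... 2864 characters left out ...]
-30 @@@@@@@=:*bbbbbb@@@@@@@@@@@@@@@@bbbbbb+::#@@@@@@@
 -33 @@@@@@@-:+bbbbbb@@@@@@@@@@@@@@@@bbbbbb+::#@@@@@@@
 -36 @@@@@@@--+bbbbbbbbbbbbbbbbbbbbbbbbbbbb+::+@@@@%@@
 -39 @@@@@@@@:=bbbbbbbbbbbbbbbbbbbbbbbbbbbb+-.*@@@@@@@
 -42 @@@@@@@#:=bbbbbbbbbbbbbbbbbbbbbbbbbbbb+-:@@@@@@@@
 -45 @@@@@@@#:%@@@%*++++++++++++++++++++++++-.#@@@@@@@
 -48 @@@@@@@@@-:::::::::::::::::::::::::::::*%%@@@@@@@
 -51 @@@@@@@@@@++++++++++++++###%########%%%@@@@@@@@@@
 -54 +++++++++++++++++++++++++========================
 -57 =================================================
 -60 @@@@@@@@@@@@@@@@@@@@@@@@%@@@@@@@@@@@@%%@@@@@@%@%%
 -63 @@@@@@@@@@@@@@@+++###=+++**++++*************#@@@@

[626.95969826 136.59740041 203.70716849]
```

```bash
python3 -m handwheel '[{"hand":0,"x":0.03,"y":-0.002,"z":0,"spin":0},{"hand":0,"x":0.06,"y":-0.004,"z":0,"spin":0},{"hand":0,"x":0.061,"y":-0.004,"z":0,"spin":0},{"hand":0,"x":0.061,"y":-0.004,"z":-0.04,"spin":0},{"hand":0,"x":0.061,"y":-0.004,"z":-0.077,"spin":0},{"hand":0,"x":0.061,"y":-0.004,"z":-0.077,"spin":0},{"hand":0,"x":0.061,"y":-0.004,"z":-0.077,"spin":0}]'; python3 -m handwheel '[{"hand":0,"x":-0.013,"y":0.001,"z":0,"spin":0},{"hand":0,"x":-0.026,"y":0.002,"z":0,"spin":0},{"hand":0,"x":-0.036,"y":0.0025,"z":0.0015,"spin":0},{"hand":0,"x":-0.045,"y":0.003,"z":0.0025,"spin":0},{"hand":0,"x":-0.059,"y":0.004,"z":0.0025,"spin":0},{"hand":0,"x":-0.073,"y":0.005,"z":0,"spin":0},{"hand":0,"x":-0.073,"y":0.005,"z":0,"spin":0}]'; python3 fm.py
```

```text
t: 52.22
eef_pos: [685.1, 133.0, 126.2]
tcp_rot: [-3.138, 0.001, 1.498]
ft_force: [0.5, 0.4, 1.5]
opening: 0.005
t: 52.8
eef_pos: [612.2, 138.4, 129.3]
tcp_rot: [3.14, -0.0, 1.499]
ft_force: [0.8, -0.0, 0.7]
opening: 0.009
mean [ 0.37 -0.16  0.12  0.04 -0.06  0.01] open 0.23 z [614.6 138.  128.7]
```

```bash
python3 -m handwheel '[{"hand":0,"x":-0.015,"y":0.001,"z":-0.005,"spin":0},{"hand":0,"x":-0.029,"y":0.0025,"z":-0.0115,"spin":0},{"hand":0,"x":-0.0415,"y":0.003,"z":-0.02,"spin":0},{"hand":0,"x":-0.054,"y":0.004,"z":-0.0315,"spin":0},{"hand":0,"x":-0.067,"y":0.005,"z":-0.048,"spin":0},{"hand":0,"x":-0.072,"y":0.0054,"z":-0.057,"spin":0},{"hand":0,"x":-0.077,"y":0.0057,"z":-0.067,"spin":0},{"hand":0,"x":-0.077,"y":0.0057,"z":-0.067,"spin":0}]'; python3 fm.py
```

```text
t: 53.62
eef_pos: [536.1, 143.6, 59.1]
tcp_rot: [-3.14, 0.0, 1.498]
ft_force: [0.5, 0.8, 1.0]
opening: 0.002
mean [-0.35 -0.07  1.6   0.    0.12 -0.01] open 0.34 z [537.5 143.6  60.7]
```

```bash
python3 -m handwheel '[{"hand":0,"x":-0.004,"y":0.0003,"z":-0.008,"spin":0},{"hand":0,"x":-0.007,"y":0.0005,"z":-0.015,"spin":0},{"hand":0,"x":-0.012,"y":0.0008,"z":-0.022,"spin":0},{"hand":0,"x":-0.0155,"y":0.001,"z":-0.028,"spin":0},{"hand":0,"x":-0.0155,"y":0.001,"z":-0.029,"spin":0},{"hand":0,"x":-0.0155,"y":0.001,"z":-0.029,"spin":0}]'|egrep 'eef|ft'; python3 -m handwheel '[{"hand":0,"x":0,"y":0,"z":-0.001,"spin":0},{"hand":0,"x":0,"y":0,"z":-0.0015,"spin":0}]'|egrep 'eef|ft'; python3 -m handwheel '[{"hand":0,"x":0,"y":0,"z":-0.001,"spin":0},{"hand":0,"x":0,"y":0,"z":-0.001,"spin":0}]'|egrep 'eef|ft'
```

```text
eef_pos: [520.1, 144.6, 30.5]
ft_force: [-0.9, 0.2, 1.7]
eef_pos: [520.8, 144.6, 29.5]
ft_force: [-1.6, 0.4, 0.7]
eef_pos: [520.9, 144.7, 28.5]
ft_force: [-0.4, 1.1, 1.0]
```

```bash
python3 -m handwheel '[{"hand":0,"x":0,"y":0,"z":-0.001,"spin":0},{"hand":0,"x":0,"y":0,"z":-0.001,"spin":0}]'|egrep 'eef|ft'; python3 -m handwheel '[{"hand":0,"x":0,"y":0,"z":-0.001,"spin":0},{"hand":0,"x":0,"y":0,"z":-0.001,"spin":0}]'|egrep 'eef|ft'; python3 -m handwheel '[{"hand":0,"x":0,"y":0,"z":-0.001,"spin":0},{"hand":0,"x":0,"y":0,"z":-0.001,"spin":0}]'|egrep 'eef|ft'; python3 -m handwheel '[{"hand":0,"x":0,"y":0,"z":-0.0005,"spin":0},{"hand":0,"x":0,"y":0,"z":-0.0005,"spin":0}]'|egrep 'eef|ft'
```

```text
eef_pos: [521.0, 144.7, 27.6]
ft_force: [0.1, 0.2, 0.3]
eef_pos: [521.1, 144.7, 26.6]
ft_force: [-0.8, -0.4, 1.4]
eef_pos: [521.0, 144.7, 25.7]
ft_force: [-1.8, 0.1, 3.0]
eef_pos: [521.1, 144.7, 25.3]
ft_force: [-1.4, -0.1, 4.0]
```

```bash
python3 -m handwheel '[{"hand":0,"x":0,"y":0,"z":-0.0008,"spin":0},{"hand":0,"x":0,"y":0,"z":-0.0008,"spin":0}]'|egrep 'eef|ft'; python3 -m handwheel '[{"hand":0,"x":0,"y":0,"z":-0.0008,"spin":0},{"hand":0,"x":0,"y":0,"z":-0.0008,"spin":0}]'|egrep 'eef|ft'; python3 -m handwheel '[{"hand":0,"x":0,"y":0,"z":-0.0006,"spin":0},{"hand":0,"x":0,"y":0,"z":-0.0006,"spin":0}]'|egrep 'eef|ft'; python3 fm.py
```

```text
eef_pos: [521.1, 144.7, 24.7]
ft_force: [-1.7, -0.3, 9.5]
eef_pos: [521.1, 144.7, 24.4]
ft_force: [-4.7, -0.5, 15.2]
eef_pos: [521.2, 144.7, 24.2]
ft_force: [-4.6, -0.2, 20.6]
mean [-5.500e+00 -9.800e-01  2.075e+01 -1.000e-01  1.130e+00 -1.000e-02] open 0.35 z [521.2 144.7  24.2]
```

```bash
python3 -m handwheel '[{"hand":0,"x":0,"y":0,"z":0.003,"spin":0},{"hand":0,"x":0,"y":0,"z":0.005,"spin":0},{"hand":0,"x":0,"y":0,"z":0.005,"spin":0}]'|egrep 'eef|ft'; python3 fm.py; python3 -m handwheel '[{"hand":0,"x":0,"y":0,"z":0.03,"spin":0},{"hand":0,"x":-0.02,"y":-0.02,"z":0.07,"spin":-1},{"hand":0,"x":-0.03,"y":-0.06,"z":0.11,"spin":-2.4},{"hand":0,"x":-0.03,"y":-0.09,"z":0.15,"spin":-3.8},{"hand":0,"x":-0.02,"y":-0.1,"z":0.16,"spin":-5.2},{"hand":0,"x":0,"y":-0.1,"z":0.16,"spin":-6.6},{"hand":0,"x":0.02,"y":-0.1,"z":0.16,"spin":-8},{"hand":0,"x":0.02,"y":-0.1,"z":0.16,"spin":-9.4},{"hand":0,"x":0.02,"y":-0.1,"z":0.16,"spin":-10.8},{"hand":0,"x":0.02,"y":-0.1,"z":0.16,"spin":-12.2},{"hand":0,"x":0.02,"y":-0.1,"z":0.16,"spin":-13.6},{"hand":0,"x":0.02,"y":-0.1,"z":0.16,"spin":-15},{"hand":0,"x":0.02,"y":-0.1,"z":0.16,"spin":-15.6},{"hand":0,"x":0.02,"y":-0.1,"z":0.16,"spin":-15.6}]'
python3 - <<'E'
from h import *
import pickle
w=read_camera("wrist"); pickle.dump(w,open("w29.pkl","wb")); g=w["img"].mean(2); h=cv2.cvtColor(w["img"],cv2.COLOR_RGB2HSV)
B=lambda x,y,z:(566.9+x*.9974+y*.0715,141.6-x*.0715+y*.9974,z)
for x in np.arange(69,-99,-4):
    s=""
    for y in np.arange(76,-78,-3):
        u,v=[int(np.clip(round(q),0,m)) for q,m in zip(w2px(w,B(x,y,50)),(559,419))]
        s+='b' if 95<h[v,u,0]<125 and h[v,u,1]>70 else 'o' if h[v,u,0]<22 and h[v,u,1]>140 else ' .:-=+*#%@'[min(9,int(g[v,u])//26)]
    print("%4d"%x,s)
E
```

```text
eef_pos: [521.2, 144.7, 28.2]
ft_force: [-0.1, 0.5, 1.6]
mean [0.01 0.28 1.49 0.02 0.   0.  ] open 0.5 z [521.1 144.7  27.8]
t: 57.48
eef_pos: [541.0, 44.7, 187.6]
tcp_rot: [-3.142, 0.0, 0.135]
ft_force: [-0.3, -0.4, -0.2]
opening: 0.002
  69 ......................................... ... ......
  65 .... ----------:.......... ....... .----------......
  61 ...*#=#+******++##%#%#%#%%%%%%%%%%**==+++++*#=**. ..
  57 ...@@@@@@@@@@@@@@@@@@@@@@@@@@@@@@@@@@@@@@@@@@@@@=...
  53 ...@@@@@@@@@@@@@@@@@@@@@@@@@@@@@@@@@@@@@@@@%@@@@=. .
  49 ..:@@@@@@@@@@@@@@@@@@@@@@@@@@@@@@@@@@@@@@@@%@@@@=...
  45 ..:@@@@%#%%%#%%%%%%#%##%%%%%%%%%%#%%#######@@@@@=...
  41 ..:@@@@@%%%%%%%%%###################%%%%%%%@@@@@+ ..
  37 ..:@@@@@%%%%%%%%#%%%#%%%%%%%%%%%%%%%#%%%%%%@@@@@:  .
  33 ..:@@@@@%%%%%%%%#%%#%%%%%%%%%%%%%%%%#%%%%%%@@@@@-  .
  29 ..-@@@@@%%%%%%%%#%%%%@@@@@@@@@@%%%%%#%%%%%%@@@@@-   
  25 ..=@@@@@%%%%%%%%#%%%%@@@@@@@@@@%%%%%#%%%%%%@@@@@=   
  21 ..-@@@@@%%%%%%%%#%%%%@@@@@@@@@@%%%%%#%%%%%%%@@@@=   
  17 ..+@@@@@%%%%%%%%%#%%%%%%%%%%%%%%%%%%%%%%%%%%@@@@=   
  13 ..:@@@@@%%%%%%%%%%%%%%%%%%%%%%%%%%%%%%%%%%%%@
[... 873 characters left out ...]
=  .
 -51 @@@@@@@%@@@@@@@@@@@@@@@@@@@@@@@@@@@@@@@@@@@@@@@@+  .
 -55 @@@@@@@@@@@@@@@@@@@@@@@@@@@@@@@@@@@@@@@@@@@@@@@@+  .
 -59 @@%==:+#+==+==*==*+=*+o*%@@%=+==+=*--=-*=-+-+=--. ..
 -63  .....*###+*#+##+###**o*@@@@====##**++=++=*+*+= .   
 -67 ......*##########===--ooooo::::-===-**********= ....
 -71 .  ...*############oooooooo-==*####***********= ....
 -75 ......*############ooooooooo#######***********= ....
 -79 ......*############ooooooooo+######***********=.....
 -83  ....:*###++#######ooooooooo=######***********=.....
 -87 -=++++*###**#####**oooooooo-*+*+++=***********:.....
 -91 ********############++o+#===#+#*#*#***********-.....
 -95 *==::..... .. ............... .... ..  .. . ........
```

Run:
```python
from h import *
import pickle
a=pickle.load(open("top.pkl","rb"))["img"].astype(int); s0=pickle.load(open("side.pkl","rb"))["img"].astype(int)
for n,o in (("top",a),("side",s0)):
    d=(np.abs(read_camera(n)["img"].astype(int)-o).max(2)>60).astype(np.uint8); d=cv2.morphologyEx(d,cv2.MORPH_OPEN,np.ones((2,2)))
    k,L,st,_=cv2.connectedComponentsWithStats(d); print(n,[x.tolist() for x in st[1:] if x[4]>15])
w=read_camera("wrist"); w0=pickle.load(open("w29.pkl","rb")); print("still changing:",(np.abs(w["img"].astype(int)-w0["img"]).max(2)>60).sum(), state()["t"])
```

```text
top [[218, 164, 47, 61, 1766], [264, 166, 9, 53, 326], [256, 197, 7, 5, 24], [278, 208, 39, 19, 590], [228, 218, 17, 13, 164], [364, 232, 8, 12, 68], [261, 240, 18, 19, 207], [305, 245, 10, 37, 102], [220, 248, 5, 6, 16], [206, 260, 21, 9, 165], [25, 262, 17, 5, 55], [3, 268, 278, 152, 24727], [289, 319, 21, 2, 42], [283, 329, 18, 16, 134], [262, 333, 7, 10, 43], [307, 342, 5, 5, 16], [273, 352, 9, 7, 22], [277, 367, 31, 42, 402], [309, 368, 3, 19, 55], [231, 380, 8, 14, 46]]
side [[0, 0, 7, 16, 96], [0, 0, 58, 212, 6514], [81, 0, 6, 10, 46], [142, 0, 28, 37, 663], [166, 0, 69, 60, 1995], [61, 2, 110, 168, 8302], [73, 14, 11, 38, 187], [0, 22, 7, 42, 218], [239, 24, 13, 13, 47], [253, 27, 21, 13, 95], [241, 35, 65, 108, 3736], [65, 57, 11, 35, 161], [0, 73, 5, 34, 117], [57, 96, 11, 44, 193], [0, 118, 3, 13, 33], [112, 175, 21, 28, 468], [258, 203, 35, 52, 950], [114, 211, 42, 72, 846], [229, 221, 11, 7, 44], [41, 222, 49, 55, 682], [221, 257, 11, 2, 22], [55, 285, 36, 9, 120], [299, 285, 14, 2, 28], [270, 299, 17, 12, 134]]
still changing: 883 57.6833
```

```bash
python3 -c "
from cell import job_done; print(job_done())"
```

```text
the job is handed in; nothing more can be done
None
```

I handed the job in at about 58 s on the robot's clock. By my last camera and force checks, every step was done in the order asked.

**What I did**
- **Chips:** only two chips were on the bench. I laid them in pockets 0 and 1, and both were flat in a close-up before I shut the lid.
- **Lid and turn-over:** I pushed the lid shut. I then pivoted the holder upright in a light grip and laid it lid down. A picture afterwards showed it shut, with the blue underside on top.
- **Reader bay:** I slid the latch left and the cover popped open. I set the holder in the nest, then pressed the cover front down to about 20 N.

**Last checks**
- **Holder in nest:** the wrist camera showed it square, with the black strips visible all round.
- **Cover:** after I backed off, it stayed down over the holder. The orange latch looked to be back at its home position. I judged this from wrist camera pixels, because I had no direct reading of the cover angle or latch.

**What disagreed or went wrong**
- **Fingertips:** they sat about 39 mm higher than the tool data says. The first grasps at a chip closed above it, and one pressed on its top with about 44 N at the wrist before I corrected for this.
- **Flat drop:** while I was finding the light grip, the shut holder dropped about 12 mm flat onto the bench. I did not look inside the shut holder afterwards.
- **Bystanders:** the final before-and-after comparison showed small changes near the tape and the marker. I put these down to the arm and its shadow, since I did not move the tool onto either, but I did not confirm it with a clear view.

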